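# Change the collet from a covered collet case

### The arm

A 6-joint arm with a two-finger parallel gripper is mounted at the origin on a cart in front of the work surface, level with it; the furniture and walls round the work are solid. World frame = base frame: x ahead of the robot, y to its left, z up, the work surface at z = 0. Lengths are in mm, angles in degrees, forces in N, time in s.
With the tool pointing down it reaches from about 400 to 825 mm from the base axis. Payload 7 kg.
Tool frame: the origin (TCP) lies between the finger pads; the fingertips stand 25 mm ahead of it and the grasp point (between the pads) lies 6 mm ahead of it; z points along the fingers, y is the line along which they close (so a half turn about z gives the same grasp; the last joint's range is limited). The gripper opens to 85 mm and grips with 20 to 120 N. Pads are 22 mm wide; open, the fingers measure 114 mm over their backs; the gripper's body (76 mm by 85 mm) begins 54 mm behind the grasp point. The pads swing forward as they close: fully open they stand 13 mm farther back than shut.
Start: joints at [-49.269, 20.546, 0.682, 0, -70.136, -16.507], TCP at [276.935, -615.55, 225.602] pointing down, gripper open.
Joint ranges: [-176.03, 176.03], [-82.01, 121.73], [-58.28, 71.71], [-173.87, 95.51], [-174.79, -0.11], [-173.66, 173.66]. Speed limits (degrees/s): [136.94, 136.94, 172.46, 180, 180, 180].

### API

Orientations are given as [roll, pitch, yaw] about the fixed x, y, z axes, in that order (R = Rz(yaw) Ry(pitch) Rx(roll)).
In Python, from plant import monitor, grab_frame, order gives the robot as it stands.
- The arm moves only by the tool step_arm, never from a script. Its argument "moves" is a list of rows, each an object of numbers: "x", "y", "z": the shift along the tool's x, y, z in mm; "rx", "ry", "rz": the turn, a rotation vector about the tool's x, y, z in degrees. In form: [{"x": .., "y": .., "z": .., "rx": .., "ry": .., "rz": ..}, ...]. A call has 1 to 5 rows; each row shifts and turns the commanded pose from where the row before left it, along the tool's axes as they then stand; what a row does not reach is not made up. A row lasts 1/12 s, in which the tool goes at most 41.7 mm and 7.16 degrees, less where a joint would pass 70% of its speed; a pose out of reach is approached as far as the arm can. A call is refused whole if a number of a shift passes 41.7 or a number of a turn 7.16, either way. A call with a gripper value outside its range is refused whole. "gripper" is the opening in per cent of the stroke, from 0 (shut) to 100 (fully open), set as the call begins (left out, the last holds). The fingers move at their own pace and stop on an object; "newtons" is the grip in N (left out, the last holds). Time passes only in rows, so rows that do not move let the fingers close. It gives the time, the measured TCP pose, the force, the opening and the grip force at its end, in the units of the state.
- monitor.observe(): the state, without advancing time (a new reading comes with each control period).
- grab_frame(name): name is "side" or "top" or "wrist"; returns a dict with "img" (480x640x3 uint8, red, green, blue), "intrinsics" (3x3 intrinsics, pixels), "D" ([k1, k2, p1, p2, k3] as OpenCV has them; the pictures are not rectified), "view" (4x4, takes a point from world to camera coordinates); the wrist camera has in their place "T_tool_cam" (4x4, takes a point from camera to tool coordinates, whose origin is the TCP and whose axes are the flange's). Camera axes: x right, y down, z forward; pixel columns grow to the right and rows downward; lengths in mm; the calibration is good to about 2 mm. A picture is of the moment at which its call begins: read the wrist's pose just before it. There is no depth.
- order.finish_job(): hands the job in; it is judged then, once.
The state is a dict: "t": time; "qpos": joint angles; "joint_vel": joint speeds; "tau": joint torques, N m; "ee_pos": TCP position; "tcp_rot": TCP orientation; "wrist_force": force on the tool from outside, world axes, zero at the start; "torque": the same for the moment, N m; "finger_gap": opening from 0.0 (shut) to 1.0 (fully open); "grasp_force": force on a finger pad.
Only numpy, scipy, OpenCV 4.12 (cv2) and the standard library are available. Lean on these libraries where they do the work, as an engineer would, in place of code of your own. Each camera call takes 0.05 s, during which the arm holds its last target. There are 200 camera calls.

### The job

Change the collet in the chuck for the bright steel one. The spanner and the folding rule lie across the collet case, so first lay both aside on the green rubber mat; then put the gold collet from the chuck fully down into the empty pocket of the case and seat the bright steel collet fully down in the chuck. Finally lay the spanner and the rule back across the case, each just where it lay, and leave the black collet and everything else where they are.

Things in the scene. Friction and masses are not known exactly. Their poses are not given: they have to be found in the camera images.
- spanner: loose grey double open-end spanner, 197 mm long along its y, 8 mm thick, 0.16 kg; its shank in the middle is 13 mm wide (along x) and its heads 35 mm. Origin at the middle of its underside, z up. It starts lying across the two rest bars of the collet case.
- folding_rule: loose folded yellow rule, 201 mm long along its y, 18 mm wide along x, 12 mm thick, 0.11 kg; origin at the middle of its underside, z up. It starts beside the spanner, parallel to it, their centre lines 50 mm apart; which of the two lies on which side of the case varies.
- collet_steel: bright steel collet with a wide 27 mm bore, loose, 0.22 kg, 46 mm wide, 50 mm tall; origin at the centre of its underside, z up. It tapers out from 34 mm at the foot to 44 mm at 36 mm height; above a groove lies the 46 mm rim (40 to 46 mm up) where it is gripped. The one to fetch. It starts in one of the three pockets of the case.
- collet_black: black collet with a small 9 mm bore, loose, 0.22 kg, 46 mm wide, 50 mm tall; origin at the centre of its underside, z up. It tapers out from 34 mm at the foot to 44 mm at 36 mm height; above a groove lies the 46 mm rim (40 to 46 mm up) where it is gripped. It stands in another pocket of the case and stays there.
- collet_gold: gold-coloured collet with a 17 mm bore, loose, 0.22 kg, 46 mm wide, 50 mm tall; origin at the centre of its underside, z up. It tapers out from 34 mm at the foot to 44 mm at 36 mm height; above a groove lies the 46 mm rim (40 to 46 mm up) where it is gripped. It starts in the chuck; nothing holds it there but its weight.
- collet_case: brown wooden case, 100 (x) x 188 (y) mm, origin mid-base. Block 38 mm high; 44 mm wide pockets at y = -54, 0, +54 mm, floor 10 mm above origin, collets project 22 mm; red sprung nubs hold them (straight pull of a few N; push under 10 N to go fully down). Rest bars at y = -87, +87 mm, tops at 78 mm, end lips 9 mm higher; spanner and rule lie on them along y at x = -25, +25 mm over the pockets.
- pocket_felt: grey felt disc, 42 mm across, on the floor of the pocket that stands empty at the start; origin at the pocket's centre, 10 mm above the bench. A collet put fully down in this pocket has its origin here.
- chuck: fixed collet chuck, upright in a wooden stand (100 x 180 mm, 30 mm high), a dark nut (74 mm wide, top at 52 mm) beside it at y = +86 mm. Origin on the chuck's axis at bench height. Chuck 68 mm across, mouth 82 mm above the bench; tapered bore 50 mm wide at the mouth edge, 45 mm just below, 37 mm at its floor, 52 mm above the bench. A seated collet stands on this floor, projecting 20 mm.
- mat: fixed green rubber mat, 150 mm (x) by 230 mm (y), 4 mm thick; origin at the centre of its underside.
- wooden_block: loose tapered hardwood block, 28 mm by 50 mm and 63 mm tall, standing to the left of the chuck; a bystander, to be left where it is. Origin at the centre of its underside.
Mind the look-alikes: they are no part of the job. What is shaped like the collet_steel but purple or turquoise is not meant.

How it is judged (in metres and radians):
On the way, in this order (a step that is already met when the one before it is completed fails the run):
1. the spanner and the folding rule both lie on the rubber mat, let go (x of spanner in the frame of mat between -0.07 and 0.07 m and y of spanner in the frame of mat between -0.08 and 0.08 m and height (world z) of each of spanner, folding_rule below 0.012 m and angle between each of spanner, folding_rule's own z axis and vertical below 0.15 rad and contact force between each of spanner, folding_rule and the fingers below 0.1 N and x of folding_rule in the frame of mat between -0.07 and 0.07 m and y of folding_rule in the frame of mat between -0.08 and 0.08 m), for 0.2 s.
2. the bright steel collet is seated fully down in the chuck, while the spanner and the rule still lie on the mat (all of step 1 and horizontal distance between collet_steel and chuck below 0.008 m and z of collet_steel in the frame of chuck between 0.048 and 0.056 m and angle between collet_steel's own z axis and vertical below 0.12 rad), for 0.2 s.
At the end, for the whole second after the job is handed in: Bright collet in the chuck, gold one in the pocket that was empty: upright, centred within 8 mm, within 4 mm of fully down. Spanner and rule level across the case, within 15 mm of where each lay, parallel to it within 0.15 rad. Black collet within 10 mm of its start. All at rest (horizontal distance between collet_steel and chuck below 0.008 m and z of collet_steel in the frame of chuck between 0.048 and 0.056 m and angle between each of collet_steel, collet_gold's own z axis and vertical below 0.12 rad and horizontal distance between collet_gold and pocket_felt below 0.008 m and z of collet_gold in the frame of pocket_felt between -0.004 and 0.004 m and distance of each of spanner, folding_rule from where it was at the start of the episode below 0.015 m and angle between the y axis of each of spanner, folding_rule and the y axis of collet_case, either way round below 0.15 rad and angle between each of spanner, folding_rule's own z axis and vertical below 0.1 rad and distance of collet_black from where it was at the start of the episode below 0.01 m and linear speed of each of collet_steel, collet_gold, spanner, folding_rule below 0.02 m/s); the robot touches nothing.
It fails at once if the black collet is pulled out or pushed over (distance of collet_black from where it was at the start of the episode above 0.015 m or angle between collet_black's own z axis and vertical above 0.3 rad).
It fails at once if the wooden block is shoved more than 25 mm (distance of wooden_block from where it was at the start of the episode above 0.025 m).
It also fails if it takes over 134 s, if anything falls off the work surface, if the arm or the gripper's body presses on something with over 40 N, if the wrist force passes 120 N, or if a joint passes its speed limit or range.

## Working session

There is one attempt and no reset: what is moved stays moved. The work goes in short steps, Python scripts to look and compute and a tool call to move; the robot and the scene stay as the last step left them, time stands still between calls to the robot, and variables do not carry over. Pictures are saved under pics/ and viewed, at most 14 in all, crops included, and the job is handed in when it is done.

Besides the shell and the picture viewer there is one more tool, called after "Call:" as name(argument=value, ...) on one line, values as JSON. step_arm: Moves the arm, as the interface text tells. Its arguments: {"type":"object","properties":{"moves":{"type":"array","items":{"type":"object","properties":{"x":{"type":"number"},"y":{"type":"number"},"z":{"type":"number"},"rx":{"type":"number"},"ry":{"type":"number"},"rz":{"type":"number"}}}},"gripper":{"type":"number"},"newtons":{"type":"number"}},"required":["moves"]}

```bash
ls; mkdir -p pics
python3 - <<'E'
from plant import monitor, grab_frame
import cv2,numpy as np
s=monitor.observe();print(s)
for n in("top","side"):
    f=grab_frame(n);cv2.imwrite(f"pics/{n}0.png",f["img"][:,:,::-1]);print(n,f["intrinsics"],f["D"],f["view"])
    np.savez(f"{n}0.npz",img=f["img"],K=f["intrinsics"],D=f["D"],V=f["view"])
f=grab_frame("wrist");print(f["T_tool_cam"],f["intrinsics"],f["D"])
E
```

```text
pics
{'t': 0.0, 'qpos': array([-4.92681293e+01,  2.05902635e+01,  6.32995695e-01, -2.14054596e-02,
       -7.01343038e+01, -1.65060837e+01]), 'joint_vel': array([ 5.78317334e-05,  1.73875247e-03, -4.64211896e-02,  5.45260469e-03,
        5.45782820e-02, -4.09317210e-02]), 'tau': array([-3.10147028e-03, -5.83316052e+01,  2.93397135e+01,  6.93627477e+00,
       -6.18961989e-03,  5.29192732e-06]), 'ee_pos': array([ 276.74614775, -615.1185438 ,  224.66694819]), 'tcp_rot': array([ 1.79906484e+02, -6.72654739e-03, -1.55781498e+02]), 'wrist_force': array([ 0.25575902, -0.13538021, -0.08101911]), 'torque': array([ 0.00997381, -0.00144121,  0.03569208]), 'grasp_force': 0.0, 'finger_gap': 1.0009235375430234}
top [[573.74811137   0.         325.92405373]
 [  0.         573.74811137 242.62153112]
 [  0.           0.           1.        ]] [-0.08480506  0.          0.          0.          0.        ] [[-2.20855025e-02 -9.99729860e-01  7.24141624e-03  3.15631370e+01]
 [-9.90215771e-01  2.08759226e-02 -1.37974355e-01  5.37583026e+02]
 [ 1.37785911e-01 -1.02177975e-02 -9.90409329e-01  1.26903905e+03
[... 290 characters left out ...]
257e-01 -1.17778763e-02  4.75730056e+02]
 [-2.87362928e-01  4.64650793e-01 -8.37569214e-01  2.07867391e+02]
 [ 4.58782862e-01 -7.00841774e-01 -5.46204260e-01  1.11252725e+03]
 [ 0.00000000e+00  0.00000000e+00  0.00000000e+00  1.00000000e+00]]
[[ 2.91783073e-04 -9.65490441e-01 -2.60438331e-01  6.57117623e+01]
 [ 9.99999720e-01  4.61294258e-04 -5.89745008e-04 -3.12601277e-01]
 [ 6.89531874e-04 -2.60438086e-01  9.65490304e-01 -1.48357653e+02]
 [ 0.00000000e+00  0.00000000e+00  0.00000000e+00  1.00000000e+00]] [[431.01974741   0.         320.95566908]
 [  0.         431.01974741 238.79515045]
 [  0.           0.           1.        ]] [-0.09117533  0.          0.          0.          0.        ]
```

View pics/top0.png

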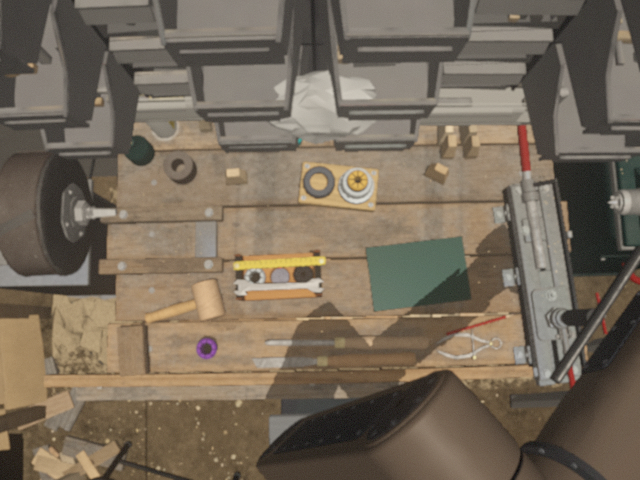

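View pics/side0.png

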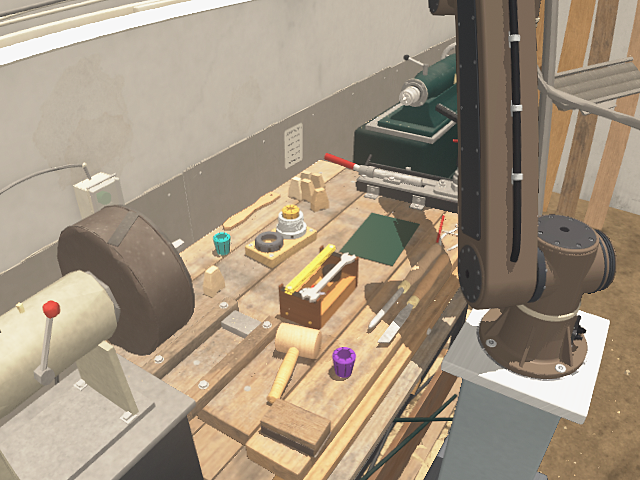

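```bash
cat > h.py <<'E'
import numpy as np,cv2
from scipy.spatial.transform import Rotation as R
def ray2plane(uv,K,D,T_wc,z):
    """pixels -> world points at height z; T_wc camera->world"""
    p=cv2.undistortPoints(np.float64(uv).reshape(-1,1,2),K,D).reshape(-1,2)
    d=np.c_[p,np.ones(len(p))]@T_wc[:3,:3].T; o=T_wc[:3,3]
    return o+d*((z-o[2])/d[:,2])[:,None]
def load(n):
    f=np.load(n+".npz");return f["img"],f["K"],f["D"],np.linalg.inv(f["V"])
def blob(mask,minA=20):
    """contours sorted by area: (area, centroid, minAreaRect)"""
    c,_=cv2.findContours(mask.astype(np.uint8),cv2.RETR_EXTERNAL,cv2.CHAIN_APPROX_NONE)
    return sorted([c_ for c_ in c if cv2.contourArea(c_)>=minA],key=cv2.contourArea,reverse=True)
def wrist(name):
    from plant import monitor,grab_frame
    s=monitor.observe();f=grab_frame("wrist")
    T=np.eye(4);T[:3,:3]=R.from_euler("xyz",s["tcp_rot"],degrees=True).as_matrix();T[:3,3]=s["ee_pos"]
    Tw=T@f["T_tool_cam"]
    cv2.imwrite(f"pics/{name}.png",f["img"][:,:,::-1])
    np.savez(name+".npz",img=f["img"],K=f["intrinsics"],D=f["D"],V=np.linalg.inv(Tw))
    return s
E
python3 - <<'E'
from h import *
img,K,D,T=load("top0")
hsv=cv2.cvtColor(img,cv2.COLOR_RGB2HSV)
def rects(m,z,lab,n=2):
    for c in blob(m)[:n]:
        b=cv2.boxPoints(cv2.minAreaRect(c));w=ray2plane(b,K,D,T,z)[:,:2]
        print(lab,cv2.contourArea(c),np.round(b).astype(int).tolist(),w.mean(0).round(1),w.round(0).tolist())
H,S,V=cv2.split(hsv)
rects((H>20)&(H<35)&(S>150)&(V>120),90,"yellow")
rects((H>60)&(H<95)&(S>60)&(V<110)&(V>30),4,"green",3)
crop=img[160:310,220:480];cv2.imwrite("pics/c0.png",cv2.resize(crop,None,fx=3,fy=3,interpolation=cv2.INTER_CUBIC)[:,:,::-1])
E
```

```text
(no output)
```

View pics/c0.png

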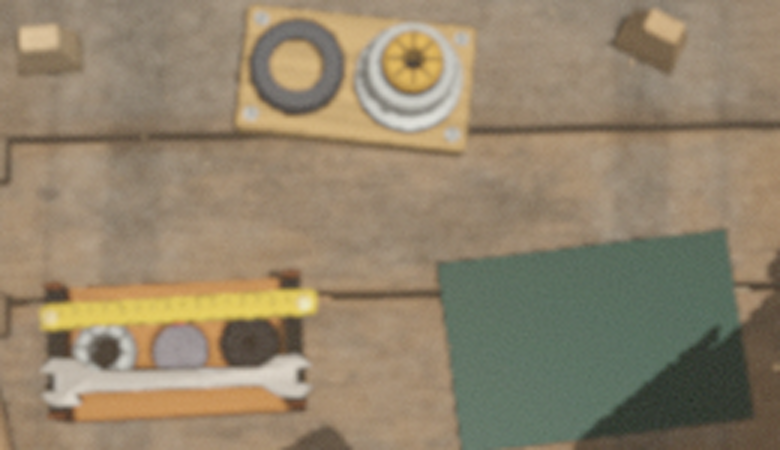

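The crop shows the rule (far side, x+), the spanner on the near side, and the pockets from left to right: steel, empty felt, black. The gold collet in the chuck is at about (412,62) in the crop and the mat is at the right.

Run:
```python
from h import *
img,K,D,T=load("top0")
def P(l,uv,z):
    w=ray2plane(np.array(uv)/3.+[220,160],K,D,T,z)[:,:2];print(l,w.mean(0).round(1),w.round(0).tolist(), "dir",np.degrees(np.arctan2(*(w[0]-w[-1])[:2][::-1])).round(1))
P("rule ends",[(40,318),(318,300)],90)
P("spanner ends",[(42,383),(310,371)],86)
P("steel",[(106,349)],60);P("felt",[(180,348)],25);P("black",[(249,341)],60)
P("gold",[(412,62)],102)
P("mat",[(437,264),(724,229),(752,416),(462,452)],4)
P("block",[(663,27)],63);P("block2",[(39,38)],63)
```

```text
rule ends [488.2 122. ] [[484.0, 223.0], [493.0, 21.0]] dir 92.5
spanner ends [439.2 125.1] [[437.0, 222.0], [442.0, 28.0]] dir 91.4
steel [462.7 178.5] [[463.0, 179.0]] dir 0.0
felt [465.2 126.2] [[465.0, 126.0]] dir 0.0
black [466.5  72.6] [[466.0, 73.0]] dir 0.0
gold [665.2 -51.5] [[665.0, -51.0]] dir 0.0
mat [ 466.4 -193.3] [[528.0, -73.0], [551.0, -299.0], [404.0, -314.0], [382.0, -88.0]] dir 5.8
block [ 698.9 -246.6] [[699.0, -247.0]] dir 0.0
block2 [699.6 228. ] [[700.0, 228.0]] dir 0.0
```

```bash
cat > go.py <<'E'
# usage: go.py yaw x y z [x y z ...] : rows (<=5 per call) from the measured pose through world waypoints, tool down
import sys,json
from h import *
from plant import monitor
def main(a):
    s=monitor.observe();yaw=float(a[0]);W=np.float64(a[1:]).reshape(-1,3)
    M=R.from_euler("xyz",s["tcp_rot"],degrees=True)
    p=s["ee_pos"].copy();rows=[]
    G=R.from_euler("xyz",[180,0,yaw],degrees=True)
    rv=(M.inv()*G).as_rotvec(degrees=True)
    seg=[max(1,int(np.ceil(np.linalg.norm(d)/41)))for d in np.diff(np.vstack([p,W]),axis=0)]
    nr=int(np.ceil(np.abs(rv).max()/7.1)) if np.abs(rv).max()>.15 else 0
    tot=max(sum(seg),nr); seg[-1]+=max(0,nr-sum(seg))
    k=0;dr=rv/nr if nr else rv*0
    for w,n in zip(W,seg):
        for i in range(n):
            d=M.inv().apply((w-p)/(n-i));d=np.round(d,1);r=np.round(dr,2) if k<nr else np.zeros(3)
            row={n_:float(v) for n_,v in zip(["x","y","z","rx","ry","rz"],[*d,*r]) if abs(v)>.04}
            p=p+M.apply(d);M=M*R.from_rotvec(r,degrees=True);rows.append(row);k+=1
    print("from",s["ee_pos"].round(1),s["tcp_rot"].round(1))
    for i in range(0,len(rows),5):print(json.dumps(rows[i:i+5]).replace('"x"','x').replace('"y"','y').replace('"z"','z').replace('"',''))
main(sys.argv[1:])
E
python3 go.py -88 380 -450 290 465 110 230
```

```text
from [ 276.8 -615.2  224.9] [ 179.9   -0.  -155.8]
[{x: -27.0, y: 18.1, z: -10.8, rz: -6.78}, {x: -28.9, y: 14.8, z: -10.8, rz: -6.78}, {x: -30.5, y: 11.2, z: -10.9, rz: -6.78}, {x: -31.6, y: 7.6, z: -10.8, rz: -6.78}, {x: -32.2, y: 3.7, z: -10.9, rz: -6.78}]
[{x: -32.5, z: -10.8, rz: -6.78}, {x: -38.8, y: 11.5, z: 4.3, rz: -6.78}, {x: -39.9, y: 6.8, z: 4.3, rz: -6.78}, {x: -40.4, y: 2.1, z: 4.3, rz: -6.78}, {x: -40.4, y: -2.7, z: 4.3, rz: -6.78}]
[{x: -39.7, y: -7.5, z: 4.3}, {x: -39.8, y: -7.5, z: 4.3}, {x: -39.7, y: -7.5, z: 4.3}, {x: -39.8, y: -7.5, z: 4.3}, {x: -39.7, y: -7.5, z: 4.3}]
[{x: -39.8, y: -7.5, z: 4.3}, {x: -39.7, y: -7.5, z: 4.3}, {x: -39.8, y: -7.4, z: 4.3}, {x: -39.7, y: -7.5, z: 4.3}, {x: -39.8, y: -7.4, z: 4.3}]
```

Call:
step_arm(moves=[{"x": -27,"y": 18.1,"z": -10.8,"rz": -6.78},{"x": -28.9,"y": 14.8,"z": -10.8,"rz": -6.78},{"x": -30.5,"y": 11.2,"z": -10.9,"rz": -6.78},{"x": -31.6,"y": 7.6,"z": -10.8,"rz": -6.78},{"x": -32.2,"y": 3.7,"z": -10.9,"rz": -6.78}])

```text
invalid input
```

Call:
step_arm(moves=[{"x": -32.5,"z": -10.8,"rz": -6.78},{"x": -38.8,"y": 11.5,"z": 4.3,"rz": -6.78},{"x": -39.9,"y": 6.8,"z": 4.3,"rz": -6.78},{"x": -40.4,"y": 2.1,"z": 4.3,"rz": -6.78},{"x": -40.4,"y": -2.7,"z": 4.3,"rz": -6.78}])

```text
invalid input
```

Call:
step_arm(moves=[{"x": -39.7,"y": -7.5,"z": 4.3},{"x": -39.8,"y": -7.5,"z": 4.3},{"x": -39.7,"y": -7.5,"z": 4.3},{"x": -39.8,"y": -7.5,"z": 4.3},{"x": -39.7,"y": -7.5,"z": 4.3}])

```text
invalid input
```

Call:
step_arm(moves=[{"x": -39.8,"y": -7.5,"z": 4.3},{"x": -39.7,"y": -7.5,"z": 4.3},{"x": -39.8,"y": -7.4,"z": 4.3},{"x": -39.7,"y": -7.5,"z": 4.3},{"x": -39.8,"y": -7.4,"z": 4.3}])

```text
invalid input
```

Call:
step_arm(moves=[{},{},{}])

```text
invalid input
```

Call:
step_arm(moves=[{"x": -27,"y": 18.1,"z": -10.8,"rx": 0,"ry": 0,"rz": -6.78},{"x": -28.9,"y": 14.8,"z": -10.8,"rx": 0,"ry": 0,"rz": -6.78},{"x": -30.5,"y": 11.2,"z": -10.9,"rx": 0,"ry": 0,"rz": -6.78},{"x": -31.6,"y": 7.6,"z": -10.8,"rx": 0,"ry": 0,"rz": -6.78},{"x": -32.2,"y": 3.7,"z": -10.9,"rx": 0,"ry": 0,"rz": -6.78}])

```text
t: 0.57
ee_pos: [363.3, -476.4, 279.9]
tcp_rot: [180.0, 0.0, -121.6]
wrist_force: [0.7, -0.4, -0.4]
finger_gap: 0.996
grasp_force: 0.0
```

Call:
step_arm(moves=[{"x": -32.5,"y": 0,"z": -10.8,"rx": 0,"ry": 0,"rz": -6.78},{"x": -38.8,"y": 11.5,"z": 4.3,"rx": 0,"ry": 0,"rz": -6.78},{"x": -39.9,"y": 6.8,"z": 4.3,"rx": 0,"ry": 0,"rz": -6.78},{"x": -40.4,"y": 2.1,"z": 4.3,"rx": 0,"ry": 0,"rz": -6.78},{"x": -40.4,"y": -2.7,"z": 4.3,"rx": 0,"ry": 0,"rz": -6.78}])

```text
t: 0.98
ee_pos: [404.0, -288.3, 273.0]
tcp_rot: [180.0, 0.0, -87.7]
wrist_force: [2.5, -0.3, 0.5]
finger_gap: 1.001
grasp_force: 0.0
```

Call:
step_arm(moves=[{"x": -39.7,"y": -7.5,"z": 4.3,"rx": 0,"ry": 0,"rz": 0},{"x": -39.8,"y": -7.5,"z": 4.3,"rx": 0,"ry": 0,"rz": 0},{"x": -39.7,"y": -7.5,"z": 4.3,"rx": 0,"ry": 0,"rz": 0},{"x": -39.8,"y": -7.5,"z": 4.3,"rx": 0,"ry": 0,"rz": 0},{"x": -39.7,"y": -7.5,"z": 4.3,"rx": 0,"ry": 0,"rz": 0}])

```text
t: 1.4
ee_pos: [434.3, -88.3, 251.9]
tcp_rot: [-180.0, 0.0, -88.0]
wrist_force: [1.7, 0.4, -0.6]
finger_gap: 0.997
grasp_force: 0.0
```

Call:
step_arm(moves=[{"x": -39.8,"y": -7.5,"z": 4.3,"rx": 0,"ry": 0,"rz": 0},{"x": -39.7,"y": -7.5,"z": 4.3,"rx": 0,"ry": 0,"rz": 0},{"x": -39.8,"y": -7.4,"z": 4.3,"rx": 0,"ry": 0,"rz": 0},{"x": -39.7,"y": -7.5,"z": 4.3,"rx": 0,"ry": 0,"rz": 0},{"x": -39.8,"y": -7.4,"z": 4.3,"rx": 0,"ry": 0,"rz": 0}])

```text
t: 1.82
ee_pos: [464.6, 111.9, 230.4]
tcp_rot: [-180.0, 0.0, -87.9]
wrist_force: [1.2, -1.4, -0.3]
finger_gap: 1.002
grasp_force: 0.0
```

Call:
step_arm(moves=[{"x": 0,"y": 0,"z": 0,"rx": 0,"ry": 0,"rz": 0},{"x": 0,"y": 0,"z": 0,"rx": 0,"ry": 0,"rz": 0},{"x": 0,"y": 0,"z": 0,"rx": 0,"ry": 0,"rz": 0}])

```text
t: 2.07
ee_pos: [464.6, 109.8, 230.1]
tcp_rot: [180.0, -0.0, -87.9]
wrist_force: [0.7, -1.0, -0.1]
finger_gap: 1.0
grasp_force: 0.0
```

```bash
python3 -c "
from h import *
s=wrist('w1');print(s['ee_pos'],s['tcp_rot'],s['t'],s['qpos'])"
```

```text
[464.61106217 109.78506    230.09561241] [ 1.79951614e+02 -2.68618497e-02 -8.79155202e+01] 2.0667 [ 3.69778475e+01  1.44667002e+00 -2.28961685e+01 -6.19482985e-03
 -6.57122148e+01 -3.48908283e+01]
```

View pics/w1.png

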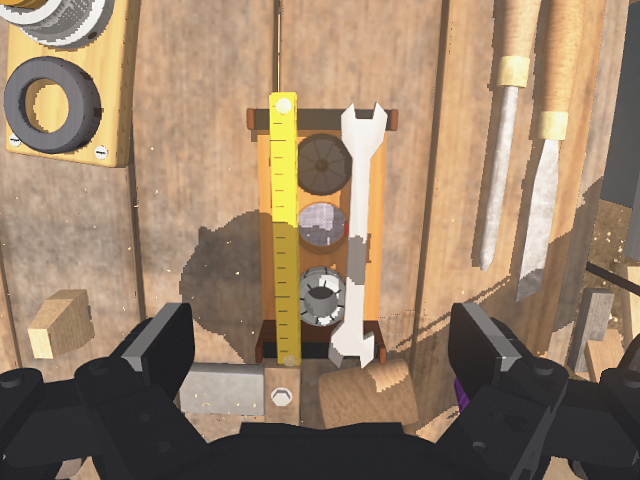

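The wrist view shows the rule running from (283,93) to (289,366), the spanner shank from (363,165) to (353,325), black (322,163), felt (322,224) and steel (322,296).

Run:
```python
from h import *
img,K,D,T=load("w1")
def P(l,uv,z):
    w=ray2plane(np.float64(uv),K,D,T,z)[:,:2];print(l,w.mean(0).round(1),w.round(1).tolist(), "dir",np.degrees(np.arctan2(*(w[-1]-w[0])[:2][::-1])).round(1))
hsv=cv2.cvtColor(img,cv2.COLOR_RGB2HSV);H,S,V=cv2.split(hsv)
m=((H>22)&(H<34)&(S>150)&(V>90));m[:,:200]=0;m[380:]=0;m[:,330:]=0
c=blob(m)[0];b=cv2.boxPoints(cv2.minAreaRect(c));print(cv2.contourArea(c),b.round())
P("rulebox",b,90)
P("rule",[(283,93),(289,366)],90)
P("spanner ends",[(364,106),(352,366)],86)
P("shank",[(363,165),(353,325)],86)
P("steel",[(322,296)],60);P("felt",[(322,224)],10);P("black",[(322,163)],60)
P("bars",[(323,119),(320,345)],78)
```

```text
3248.5 [[269.  92.]
 [296.  92.]
 [298. 227.]
 [271. 227.]]
rulebox [491.1  69.2] [[501.4, 25.0], [484.0, 24.2], [480.1, 113.4], [498.9, 114.4]] dir 91.6
rule [488.6 123.7] [[492.2, 25.3], [484.9, 222.1]] dir 92.1
spanner ends [438.1 127.1] [[439.4, 31.3], [436.7, 222.8]] dir 90.8
shank [437.9 128.9] [[437.9, 69.8], [438.0, 188.0]] dir 89.9
steel [461.5 176.3] [[461.5, 176.3]] dir 0.0
felt [463.1 129.2] [[463.1, 129.2]] dir 0.0
black [465.4  71.8] [[465.4, 71.8]] dir 0.0
bars [463.9 125.3] [[465.9, 40.6], [461.8, 209.9]] dir 91.4
```

```bash
python3 go.py -88 488.5 124.5 140 488.5 124.5 102
```

```text
from [464.7 109.2 230.3] [180.  -0. -88.]
[{x: -4.8, y: -8.1, z: 30.1}, {x: -4.8, y: -8.1, z: 30.1}, {x: -4.9, y: -8.2, z: 30.1}, {z: 38.0}]
```

Call:
step_arm(moves=[{"x": -4.8,"y": -8.1,"z": 30,"rx": 0,"ry": 0,"rz": 0},{"x": -4.8,"y": -8.1,"z": 30,"rx": 0,"ry": 0,"rz": 0},{"x": -4.9,"y": -8.2,"z": 30,"rx": 0,"ry": 0,"rz": 0},{"x": 0,"y": 0,"z": 0,"rx": 0,"ry": 0,"rz": 0},{"x": 0,"y": 0,"z": 0,"rx": 0,"ry": 0,"rz": 0}], gripper=50, newtons=40)

```text
t: 2.53
ee_pos: [488.2, 123.3, 139.6]
tcp_rot: [179.8, -0.1, -88.1]
wrist_force: [0.4, -0.0, 1.7]
finger_gap: 0.502
grasp_force: 0.0
```

Call:
step_arm(moves=[{"x": 0,"y": 0,"z": 13,"rx": 0,"ry": 0,"rz": 0},{"x": 0,"y": 0,"z": 12,"rx": 0,"ry": 0,"rz": 0},{"x": 0,"y": 0,"z": 0,"rx": 0,"ry": 0,"rz": 0},{"x": 0,"y": 0,"z": 0,"rx": 0,"ry": 0,"rz": 0}])

```text
t: 2.87
ee_pos: [489.3, 124.7, 117.0]
tcp_rot: [-179.9, 0.0, -88.0]
wrist_force: [1.9, 1.2, 0.0]
finger_gap: 0.502
grasp_force: 0.0
```

```bash
python3 -c "
from h import *
s=wrist('w2');print(s['ee_pos'],s['tcp_rot'],s['t'])"
```

```text
[489.2693883  124.66174674 117.03546621] [-1.79921447e+02  2.76353308e-02 -8.80072565e+01] 2.8667
```

View pics/w2.png

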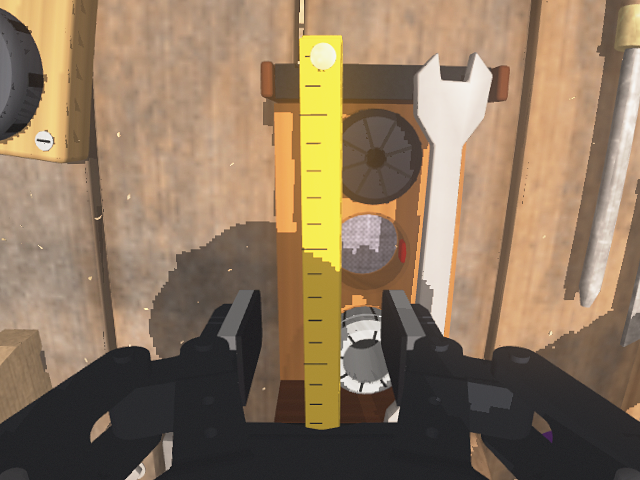

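The wrist view shows the rule (x≈321 px) centred between the pads (258 and 385); the right finger comes near the spanner shank, so I'll close to 35% first.

Call:
step_arm(moves=[{"x": 0,"y": 0,"z": 0,"rx": 0,"ry": 0,"rz": 0},{"x": 0,"y": 0,"z": 0,"rx": 0,"ry": 0,"rz": 0},{"x": 0,"y": 0,"z": 7,"rx": 0,"ry": 0,"rz": 0},{"x": 0,"y": 0,"z": 7,"rx": 0,"ry": 0,"rz": 0},{"x": 0,"y": 0,"z": 0,"rx": 0,"ry": 0,"rz": 0}], gripper=35)

```text
t: 3.33
ee_pos: [487.9, 124.6, 99.9]
tcp_rot: [179.9, -0.0, -88.0]
wrist_force: [0.4, 0.0, -0.5]
finger_gap: 0.352
grasp_force: 0.0
```

Call:
step_arm(moves=[{"x": 0,"y": 0,"z": 0,"rx": 0,"ry": 0,"rz": 0},{"x": 0,"y": 0,"z": 0,"rx": 0,"ry": 0,"rz": 0},{"x": 0,"y": 0,"z": 0,"rx": 0,"ry": 0,"rz": 0},{"x": 0,"y": 0,"z": 0,"rx": 0,"ry": 0,"rz": 0},{"x": 0,"y": 0,"z": 0,"rx": 0,"ry": 0,"rz": 0}], gripper=0)

```text
t: 3.75
ee_pos: [489.0, 125.2, 101.5]
tcp_rot: [-180.0, 0.0, -88.0]
wrist_force: [-0.4, -0.2, 1.4]
finger_gap: 0.004
grasp_force: 0.0
```

Call:
step_arm(moves=[{"x": 0,"y": 0,"z": 0,"rx": 0,"ry": 0,"rz": 0},{"x": 0,"y": 0,"z": -5,"rx": 0,"ry": 0,"rz": 0},{"x": 0,"y": 0,"z": -5,"rx": 0,"ry": 0,"rz": 0},{"x": 0,"y": 0,"z": -10,"rx": 0,"ry": 0,"rz": 0},{"x": 0,"y": 0,"z": -20,"rx": 0,"ry": 0,"rz": 0}])

```text
t: 4.17
ee_pos: [487.8, 124.5, 140.9]
tcp_rot: [179.8, -0.1, -88.0]
wrist_force: [0.3, -0.2, 0.7]
finger_gap: -0.0
grasp_force: 0.0
```

```bash
python3 -c "
from h import *
s=wrist('w3');print(s['ee_pos'],s['tcp_rot'],s['t'])"; python3 go.py -88 489 60 200 499 -100 180 499 -190 100 499 -190 40
```

```text
[487.83000713 124.52903111 140.94549186] [ 1.79842205e+02 -8.09020388e-02 -8.79930594e+01] 4.1667
from [490.5 125.7 146.1] [-1.798e+02  1.000e-01 -8.790e+01]
[{x: 21.8, y: 1.2, z: -18.0, rx: -0.22, ry: 0.06, rz: 0.08}, {x: 21.9, y: 1.3, z: -18.0}, {x: 21.9, y: 1.2, z: -18.0}, {x: 40.1, y: -1.1, z: 5.0}, {x: 40.0, y: -1.1, z: 5.0}]
[{x: 40.1, y: -1.1, z: 5.0}, {x: 40.0, y: -1.1, z: 5.0}, {x: 30.0, y: 1.0, z: 26.7}, {x: 30.0, y: 1.1, z: 26.7}, {x: 30.0, y: 1.0, z: 26.6}]
[{z: 30.0}, {z: 30.0}]
```

View pics/w3.png

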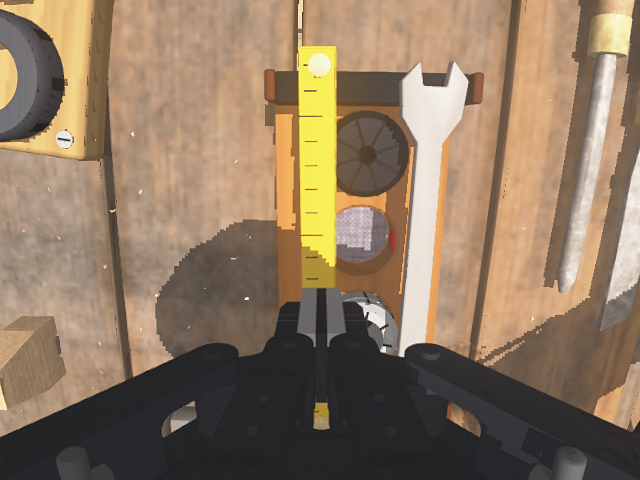

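The picture shows the fingers shut above the rule: the grasp missed. I'll check where the tips really are.

Run:
```python
from h import *
from plant import monitor
Tc=np.array([[ 2.91783073e-04,-9.65490441e-01,-2.60438331e-01,65.7117623],[9.99999720e-01,4.61294258e-04,-5.89745008e-04,-.312601277],[6.89531874e-04,-2.60438086e-01,9.65490304e-01,-148.357653],[0,0,0,1]])
img,K,D,T=load("w3")
I=np.linalg.inv(Tc)
for x in(11,0,-11):
  for z in (6,12,25,40):
    print(x,z,cv2.projectPoints(np.float64([[x,0,z]]),cv2.Rodrigues(I[:3,:3])[0],I[:3,3],K,D)[0].ravel().round(0))
s=monitor.observe();print(s['t'],s['ee_pos'],s['qpos'],s['joint_vel'])
```

```text
11 6 [322. 272.]
11 12 [322. 267.]
11 25 [322. 257.]
11 40 [322. 247.]
0 6 [322. 299.]
0 12 [322. 293.]
0 25 [322. 281.]
0 40 [322. 270.]
-11 6 [322. 325.]
-11 12 [322. 318.]
-11 25 [322. 305.]
-11 40 [322. 292.]
4.2167 [490.47020726 125.68226968 146.05879717] [ 36.69406776   8.52327616 -26.93724178   0.09307079 -54.32425875
 -34.67054715] [ 0.02658001 -0.00904663  0.16752779  0.91420116  5.28810471 -0.02406366]
```

Call:
step_arm(moves=[{"x": 0,"y": 0,"z": 0,"rx": 0,"ry": 0,"rz": 0},{"x": 0,"y": 0,"z": 0,"rx": 0,"ry": 0,"rz": 0},{"x": 0,"y": 0,"z": 0,"rx": 0,"ry": 0,"rz": 0}], gripper=35)

```text
t: 4.47
ee_pos: [488.7, 125.0, 141.5]
tcp_rot: [-180.0, 0.0, -88.0]
wrist_force: [-0.6, 0.2, -1.0]
finger_gap: 0.345
grasp_force: 0.0
```

Call:
step_arm(moves=[{"x": 0,"y": 0,"z": 25,"rx": 0,"ry": 0,"rz": 0},{"x": 0,"y": 0,"z": 15,"rx": 0,"ry": 0,"rz": 0},{"x": 0,"y": 0,"z": 8,"rx": 0,"ry": 0,"rz": 0},{"x": 0,"y": 0,"z": 4,"rx": 0,"ry": 0,"rz": 0},{"x": 0,"y": 0,"z": 0,"rx": 0,"ry": 0,"rz": 0}], gripper=35)

```text
t: 4.88
ee_pos: [488.4, 124.8, 88.6]
tcp_rot: [179.9, -0.1, -88.0]
wrist_force: [0.1, -0.3, 0.6]
finger_gap: 0.356
grasp_force: 0.0
```

Call:
step_arm(moves=[{"x": 0,"y": 0,"z": 0,"rx": 0,"ry": 0,"rz": 0},{"x": 0,"y": 0,"z": 0,"rx": 0,"ry": 0,"rz": 0},{"x": 0,"y": 0,"z": 0,"rx": 0,"ry": 0,"rz": 0},{"x": 0,"y": 0,"z": 0,"rx": 0,"ry": 0,"rz": 0},{"x": 0,"y": 0,"z": 0,"rx": 0,"ry": 0,"rz": 0}], gripper=0)

```text
t: 5.3
ee_pos: [489.1, 125.2, 89.9]
tcp_rot: [-180.0, 0.0, -88.0]
wrist_force: [-0.6, 0.7, -1.1]
finger_gap: 0.002
grasp_force: 0.0
```

Run:
```python
from h import *
from plant import grab_frame
# rule-end height by triangulation of top and side pictures
f=grab_frame("side");cv2.imwrite("pics/s1.png",cv2.resize(f["img"][200:350,220:420],None,fx=4,fy=4,interpolation=cv2.INTER_CUBIC)[:,:,::-1])
```

```text
(no output)
```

View pics/s1.png

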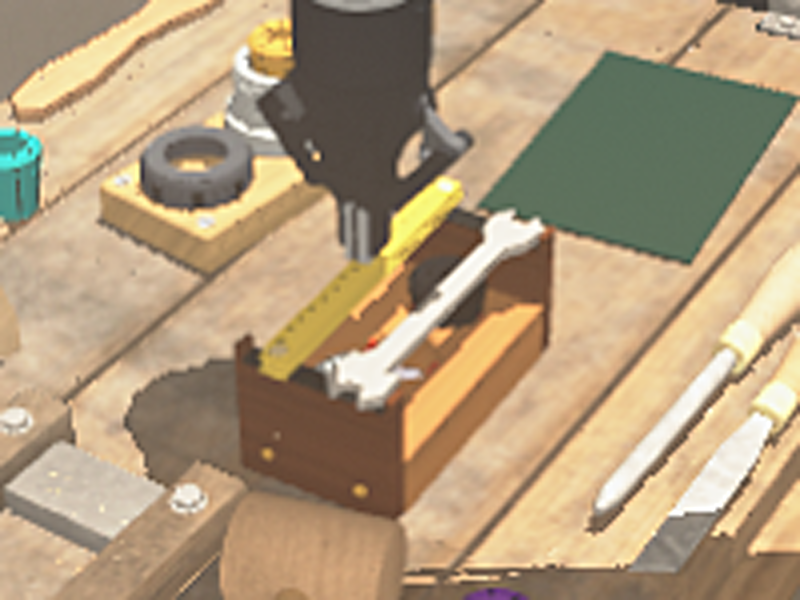

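The side crop shows the shut fingers' tip at about (365,262), still above the rule; I'll intersect rays to get the actual heights.

Run:
```python
from h import *
from plant import monitor
_,K,D,T=load("side0");_,Kt,Dt,Tt=load("top0")
def tri(us,ut):
    a=ray2plane([us],K,D,T,0)[0];b=ray2plane([ut],Kt,Dt,Tt,0)[0]
    d1=a-T[:3,3];d1/=np.linalg.norm(d1);d2=b-Tt[:3,3];d2/=np.linalg.norm(d2)
    A=np.c_[d1,-d2];t=np.linalg.lstsq(A,Tt[:3,3]-T[:3,3],rcond=None)[0]
    p,q=T[:3,3]+t[0]*d1,Tt[:3,3]+t[1]*d2;return ((p+q)/2).round(1),np.linalg.norm(p-q).round(1)
S=lambda u,v:(u/4+220,v/4+200)
C=lambda u,v:(u/3+220,v/3+160)
print("rule + end",tri(S(278,366),C(42,318)));print("rule - end",tri(S(453,186),C(317,300)))
print("gold top",tri(S(275,35),C(412,62)))
for z in range(60,130,10):print(z,ray2plane([S(362,262)],K,D,T,z)[0].round(1))
s=monitor.observe();print(s["ee_pos"],s["qpos"])
```

```text
rule + end (array([482.4, 221.4,  82.4]), np.float64(4.6))
rule - end (array([492.2,  21.2,  81.6]), np.float64(3.0))
gold top (array([667.9, -50.6,  98.9]), np.float64(4.3))
60 [511.3  90.5  60. ]
70 [503.6 102.2  70. ]
80 [495.8 113.8  80. ]
90 [488.1 125.5  90. ]
100 [480.4 137.2 100. ]
110 [472.7 148.9 110. ]
120 [464.9 160.6 120. ]
[489.01965975 125.22076927  89.76993353] [ 3.66941958e+01  1.23808445e+01 -3.08675679e+01  8.68479630e-04
 -4.67112743e+01 -3.46677732e+01]
```

Call:
step_arm(moves=[{"x": 0,"y": 0,"z": -5,"rx": 0,"ry": 0,"rz": 0},{"x": 0,"y": 0,"z": 0,"rx": 0,"ry": 0,"rz": 0},{"x": 0,"y": 0,"z": 0,"rx": 0,"ry": 0,"rz": 0},{"x": 0,"y": 0,"z": 0,"rx": 0,"ry": 0,"rz": 0}], gripper=35)

```text
t: 5.68
ee_pos: [488.9, 125.2, 94.6]
tcp_rot: [-180.0, 0.0, -88.0]
wrist_force: [0.6, 0.1, -0.1]
finger_gap: 0.345
grasp_force: 0.0
```

Call:
step_arm(moves=[{"x": 0,"y": 0,"z": 8,"rx": 0,"ry": 0,"rz": 0},{"x": 0,"y": 0,"z": 6,"rx": 0,"ry": 0,"rz": 0},{"x": 0,"y": 0,"z": 2,"rx": 0,"ry": 0,"rz": 0},{"x": 0,"y": 0,"z": 0,"rx": 0,"ry": 0,"rz": 0},{"x": 0,"y": 0,"z": 0,"rx": 0,"ry": 0,"rz": 0}])

```text
t: 6.1
ee_pos: [488.6, 124.9, 77.9]
tcp_rot: [179.9, -0.0, -88.0]
wrist_force: [-0.4, -0.8, 0.6]
finger_gap: 0.349
grasp_force: 0.0
```

Call:
step_arm(moves=[{"x": 0,"y": 0,"z": 0,"rx": 0,"ry": 0,"rz": 0},{"x": 0,"y": 0,"z": 0,"rx": 0,"ry": 0,"rz": 0},{"x": 0,"y": 0,"z": 0,"rx": 0,"ry": 0,"rz": 0},{"x": 0,"y": 0,"z": 0,"rx": 0,"ry": 0,"rz": 0},{"x": 0,"y": 0,"z": 0,"rx": 0,"ry": 0,"rz": 0}], gripper=0)

```text
t: 6.52
ee_pos: [489.0, 125.2, 78.6]
tcp_rot: [-180.0, 0.0, -88.0]
wrist_force: [-1.2, 0.1, 0.9]
finger_gap: 0.185
grasp_force: 39.3
```

```bash
python3 go.py -88 489 125 85 489 60 130 499 -100 130 499 -190 50
```

```text
from [489.  125.2  78.6] [-180.    0.  -88.]
[{x: 0.2, z: -6.4}, {x: 32.5, y: 1.1, z: -22.5}, {x: 32.4, y: 1.2, z: -22.5}, {x: 40.1, y: -1.1}, {x: 40.1, y: -1.1}]
[{x: 40.0, y: -1.1}, {x: 40.1, y: -1.1, z: -0.1}, {x: 30.0, y: 1.1, z: 26.7}, {x: 30.0, y: 1.1, z: 26.7}, {x: 29.9, y: 1.0, z: 26.6}]
```

Call:
step_arm(moves=[{"x": 0,"y": 0,"z": -4,"rx": 0,"ry": 0,"rz": 0},{"x": 0,"y": 0,"z": -10,"rx": 0,"ry": 0,"rz": 0},{"x": 0,"y": 0,"z": -20,"rx": 0,"ry": 0,"rz": 0},{"x": 0,"y": 0,"z": -20,"rx": 0,"ry": 0,"rz": 0},{"x": 12,"y": 0,"z": -4,"rx": 0,"ry": 0,"rz": 0}])

```text
t: 6.93
ee_pos: [491.4, 114.8, 140.4]
tcp_rot: [-179.7, 0.1, -87.9]
wrist_force: [0.7, 1.0, -0.5]
finger_gap: 0.186
grasp_force: 39.2
```

Call:
step_arm(moves=[{"x": 25,"y": 0,"z": 0,"rx": 0,"ry": 0,"rz": 0},{"x": 35,"y": -1,"z": 0,"rx": 0,"ry": 0,"rz": 0},{"x": 40,"y": 0,"z": 0,"rx": 0,"ry": 0,"rz": 0},{"x": 40,"y": -1,"z": 0,"rx": 0,"ry": 0,"rz": 0},{"x": 40,"y": 0,"z": 0,"rx": 0,"ry": 0,"rz": 0}])

```text
t: 7.35
ee_pos: [497.3, -68.6, 137.0]
tcp_rot: [-180.0, 0.0, -87.9]
wrist_force: [1.3, 0.3, -1.4]
finger_gap: 0.183
grasp_force: 39.2
```

Call:
step_arm(moves=[{"x": 40,"y": 0,"z": 0,"rx": 0,"ry": 0,"rz": 0},{"x": 40,"y": 0,"z": 10,"rx": 0,"ry": 0,"rz": 0},{"x": 30,"y": 0,"z": 20,"rx": 0,"ry": 0,"rz": 0},{"x": 12,"y": 0,"z": 25,"rx": 0,"ry": 0,"rz": 0},{"x": 0,"y": 0,"z": 20,"rx": 0,"ry": 0,"rz": 0}])

```text
t: 7.77
ee_pos: [501.0, -191.6, 60.3]
tcp_rot: [180.0, 0.0, -88.2]
wrist_force: [-1.0, 0.5, -1.1]
finger_gap: 0.181
grasp_force: 39.2
```

Call:
step_arm(moves=[{"x": 0,"y": 0,"z": 10,"rx": 0,"ry": 0,"rz": 0},{"x": 0,"y": 0,"z": 0,"rx": 0,"ry": 0,"rz": 0},{"x": 0,"y": 0,"z": 0,"rx": 0,"ry": 0,"rz": 0}])

```text
t: 8.02
ee_pos: [501.9, -188.5, 51.7]
tcp_rot: [180.0, -0.0, -87.9]
wrist_force: [-0.1, 0.0, -0.6]
finger_gap: 0.183
grasp_force: 39.2
```

```bash
python3 -c "
from h import *
s=wrist('w4');print(s['ee_pos'],s['tcp_rot'],s['t'],s['grasp_force'],s['wrist_force'])"; python3 go.py -88 497 -188 20
```

```text
[ 501.91561953 -188.53153041   51.69555295] [ 1.79957167e+02 -1.16272097e-02 -8.79386714e+01] 8.0167 39.17750000953674 [-0.08748957  0.02903268 -0.60469576]
from [ 502.7 -188.4   52.4] [-179.9   -0.   -87.9]
[{x: -0.6, y: 5.7, z: 32.4}]
```

View pics/w4.png

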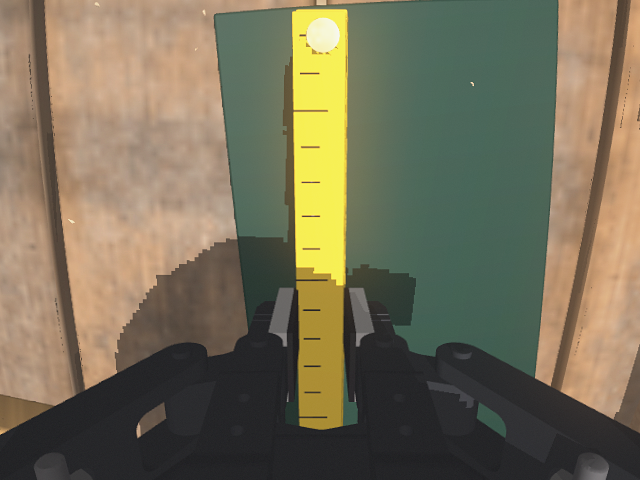

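Rule held level, above the far side of the mat. Lowering.

Call:
step_arm(moves=[{"x": 0,"y": 2.5,"z": 15,"rx": 0,"ry": 0,"rz": 0},{"x": 0,"y": 2.5,"z": 15,"rx": 0,"ry": 0,"rz": 0},{"x": 0,"y": 0,"z": 8,"rx": 0,"ry": 0,"rz": 0},{"x": 0,"y": 0,"z": 3,"rx": 0,"ry": 0,"rz": 0},{"x": 0,"y": 0,"z": 0,"rx": 0,"ry": 0,"rz": 0}])

```text
t: 8.48
ee_pos: [497.4, -188.5, 10.8]
tcp_rot: [-180.0, -0.0, -87.9]
wrist_force: [-0.5, -0.1, -0.7]
finger_gap: 0.185
grasp_force: 39.2
```

Call:
step_arm(moves=[{"x": 0,"y": 0,"z": 1.5,"rx": 0,"ry": 0,"rz": 0},{"x": 0,"y": 0,"z": 1.5,"rx": 0,"ry": 0,"rz": 0},{"x": 0,"y": 0,"z": 1,"rx": 0,"ry": 0,"rz": 0},{"x": 0,"y": 0,"z": 0,"rx": 0,"ry": 0,"rz": 0},{"x": 0,"y": 0,"z": 0,"rx": 0,"ry": 0,"rz": 0}])

```text
t: 8.9
ee_pos: [497.1, -188.8, 6.6]
tcp_rot: [-180.0, -0.0, -88.0]
wrist_force: [0.4, -0.3, -1.4]
finger_gap: 0.178
grasp_force: 39.2
```

Call:
step_arm(moves=[{"x": 0,"y": 0,"z": 1,"rx": 0,"ry": 0,"rz": 0},{"x": 0,"y": 0,"z": 1,"rx": 0,"ry": 0,"rz": 0},{"x": 0,"y": 0,"z": 0,"rx": 0,"ry": 0,"rz": 0},{"x": 0,"y": 0,"z": 0,"rx": 0,"ry": 0,"rz": 0}])

```text
t: 9.23
ee_pos: [497.1, -188.8, 4.6]
tcp_rot: [-180.0, -0.0, -88.0]
wrist_force: [-0.7, 0.3, 1.9]
finger_gap: 0.182
grasp_force: 39.6
```

Call:
step_arm(moves=[{"x": 0,"y": 0,"z": 0,"rx": 0,"ry": 0,"rz": 0},{"x": 0,"y": 0,"z": 0,"rx": 0,"ry": 0,"rz": 0},{"x": 0,"y": 0,"z": 0,"rx": 0,"ry": 0,"rz": 0},{"x": 0,"y": 0,"z": 0,"rx": 0,"ry": 0,"rz": 0}], gripper=38)

```text
t: 9.57
ee_pos: [497.0, -188.8, 4.3]
tcp_rot: [180.0, -0.0, -88.0]
wrist_force: [-0.4, 0.0, 0.4]
finger_gap: 0.378
grasp_force: 0.0
```

Call:
step_arm(moves=[{"x": 0,"y": 0,"z": -5,"rx": 0,"ry": 0,"rz": 0},{"x": 0,"y": 0,"z": -20,"rx": 0,"ry": 0,"rz": 0},{"x": 0,"y": 0,"z": -40,"rx": 0,"ry": 0,"rz": 0},{"x": 0,"y": 0,"z": -40,"rx": 0,"ry": 0,"rz": 0},{"x": -10,"y": 5,"z": -30,"rx": 0,"ry": 0,"rz": 0}])

```text
t: 9.98
ee_pos: [492.9, -179.9, 142.7]
tcp_rot: [-179.9, -0.1, -88.0]
wrist_force: [2.6, 1.0, 0.5]
finger_gap: 0.38
grasp_force: 0.0
```

```bash
python3 go.py -88.5 438 126 150 438 126 115
```

```text
from [ 492.9 -179.9  142.7] [-1.799e+02 -1.000e-01 -8.800e+01]
[{x: -38.5, y: 5.5, z: -1.0, rx: -0.13, ry: -0.06, rz: 0.52}, {x: -38.4, y: 5.9, z: -0.9}, {x: -38.4, y: 5.8, z: -0.9}, {x: -38.4, y: 5.9, z: -0.9}, {x: -38.4, y: 5.8, z: -0.9}]
[{x: -38.4, y: 5.9, z: -0.9}, {x: -38.4, y: 5.8, z: -0.9}, {x: -38.4, y: 5.9, z: -0.9}, {z: 35.0}]
```

Call:
step_arm(moves=[{"x": -38.5,"y": 5.5,"z": -1,"rx": 0,"ry": 0,"rz": 0.5},{"x": -38.4,"y": 5.9,"z": -1,"rx": 0,"ry": 0,"rz": 0},{"x": -38.4,"y": 5.8,"z": -1,"rx": 0,"ry": 0,"rz": 0},{"x": -38.4,"y": 5.9,"z": -1,"rx": 0,"ry": 0,"rz": 0},{"x": -38.4,"y": 5.8,"z": -1,"rx": 0,"ry": 0,"rz": 0}])

```text
t: 10.4
ee_pos: [456.6, 13.7, 145.1]
tcp_rot: [-179.9, 0.0, -88.5]
wrist_force: [0.9, -0.4, -0.1]
finger_gap: 0.378
grasp_force: 0.0
```

Call:
step_arm(moves=[{"x": -38.4,"y": 5.9,"z": 0,"rx": 0,"ry": 0,"rz": 0},{"x": -38.4,"y": 5.8,"z": 0,"rx": 0,"ry": 0,"rz": 0},{"x": -38.4,"y": 5.9,"z": 0,"rx": 0,"ry": 0,"rz": 0},{"x": 0,"y": 0,"z": 0,"rx": 0,"ry": 0,"rz": 0},{"x": 0,"y": 0,"z": 0,"rx": 0,"ry": 0,"rz": 0}])

```text
t: 10.82
ee_pos: [436.2, 128.9, 144.9]
tcp_rot: [-180.0, 0.0, -88.2]
wrist_force: [0.4, -1.0, -0.5]
finger_gap: 0.379
grasp_force: 0.0
```

Call:
step_arm(moves=[{"x": 0,"y": 0,"z": 20,"rx": 0,"ry": 0,"rz": 0},{"x": 0,"y": 0,"z": 10,"rx": 0,"ry": 0,"rz": 0},{"x": 0,"y": 0,"z": 0,"rx": 0,"ry": 0,"rz": 0},{"x": 0,"y": 0,"z": 0,"rx": 0,"ry": 0,"rz": 0}])

```text
t: 11.15
ee_pos: [436.5, 125.8, 114.4]
tcp_rot: [179.9, -0.1, -88.5]
wrist_force: [0.3, -0.3, 0.0]
finger_gap: 0.385
grasp_force: 0.0
```

```bash
python3 -c "
from h import *
s=wrist('w5');print(s['ee_pos'],s['tcp_rot'],s['t'])
img,K,D,T=load('w5')
for r in (120,160,200,240,270):
    l=img[r,320-110:320+110].astype(int);g=(l.min(1)>105)&(np.ptp(l,axis=1)<30);x=np.flatnonzero(g)+210
    print(r,x.min() if len(x) else None,x.max() if len(x) else None,len(x))"
```

```text
[436.50415893 125.78772551 114.35995419] [ 1.79945649e+02 -5.58732110e-02 -8.85418486e+01] 11.15
120 293 344 52
160 303 332 29
200 304 331 28
240 278 331 41
270 277 330 29
```

View pics/w5.png

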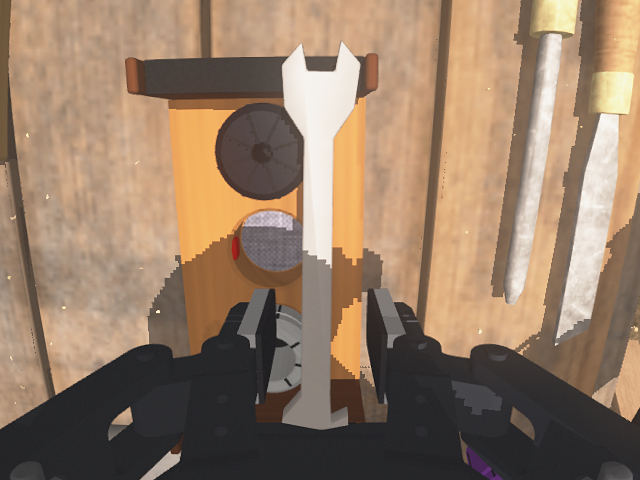

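Call:
step_arm(moves=[{"x": 0,"y": -1.2,"z": 20,"rx": 0,"ry": 0,"rz": 0},{"x": 0,"y": 0,"z": 12,"rx": 0,"ry": 0,"rz": 0},{"x": 0,"y": 0,"z": 6,"rx": 0,"ry": 0,"rz": 0},{"x": 0,"y": 0,"z": 0,"rx": 0,"ry": 0,"rz": 0},{"x": 0,"y": 0,"z": 0,"rx": 0,"ry": 0,"rz": 0}], gripper=35)

```text
t: 11.62
ee_pos: [438.2, 126.8, 77.0]
tcp_rot: [-180.0, -0.0, -88.5]
wrist_force: [0.3, 0.7, 1.4]
finger_gap: 0.349
grasp_force: 0.0
```

Call:
step_arm(moves=[{"x": 0,"y": 0,"z": 0,"rx": 0,"ry": 0,"rz": 0},{"x": 0,"y": 0,"z": 0,"rx": 0,"ry": 0,"rz": 0},{"x": 0,"y": 0,"z": 0,"rx": 0,"ry": 0,"rz": 0},{"x": 0,"y": 0,"z": 0,"rx": 0,"ry": 0,"rz": 0},{"x": 0,"y": 0,"z": 0,"rx": 0,"ry": 0,"rz": 0}], gripper=0, newtons=45)

```text
t: 12.03
ee_pos: [438.2, 127.2, 77.4]
tcp_rot: [-179.9, 0.0, -88.5]
wrist_force: [-2.8, -0.2, 6.1]
finger_gap: 0.136
grasp_force: 44.1
```

Call:
step_arm(moves=[{"x": 0,"y": 0,"z": -4,"rx": 0,"ry": 0,"rz": 0},{"x": 0,"y": 0,"z": -10,"rx": 0,"ry": 0,"rz": 0},{"x": 0,"y": 0,"z": -20,"rx": 0,"ry": 0,"rz": 0},{"x": 0,"y": 0,"z": -20,"rx": 0,"ry": 0,"rz": 0},{"x": 0,"y": 0,"z": -6,"rx": 0,"ry": 0,"rz": 0}])

```text
t: 12.45
ee_pos: [439.1, 127.8, 139.4]
tcp_rot: [-179.8, 0.1, -88.4]
wrist_force: [0.3, 0.9, -1.6]
finger_gap: 0.129
grasp_force: 44.1
```

```bash
python3 -c "
from h import *
s=wrist('w6');print(s['ee_pos'],s['tcp_rot'],s['t'],s['finger_gap'],s['wrist_force'])"; python3 go.py -88.5 434 -100 130 434 -188 50
```

```text
[439.1488748  127.75509173 139.42720195] [-1.79787875e+02  1.18749400e-01 -8.84340678e+01] 12.45 0.12905005117496812 [ 0.2936678   0.89350508 -1.64571826]
from [439.2 127.9 139.3] [-179.8    0.2  -88.4]
[{x: 38.0, y: 1.9, z: 1.4, rx: -0.24, ry: 0.15, rz: 0.06}, {x: 37.9, y: 1.9, z: 1.6}, {x: 38.0, y: 1.9, z: 1.5}, {x: 37.9, y: 1.8, z: 1.6}, {x: 38.0, y: 1.9, z: 1.5}]
[{x: 37.9, y: 1.8, z: 1.6}, {x: 29.3, y: 0.8, z: 26.7}, {x: 29.3, y: 0.8, z: 26.6}, {x: 29.4, y: 0.7, z: 26.7}]
```

View pics/w6.png

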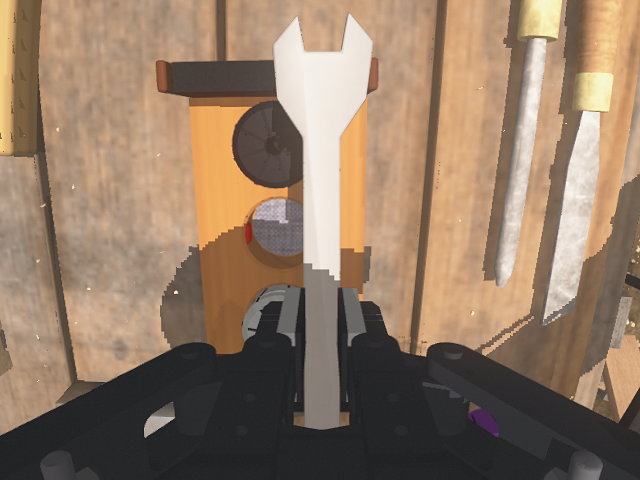

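The spanner is held level (shank 303–340 px, between the pads). Carrying it to the mat.

Call:
step_arm(moves=[{"x": 15,"y": 0,"z": 0,"rx": 0,"ry": 0,"rz": 0},{"x": 30,"y": 1,"z": 0,"rx": 0,"ry": 0,"rz": 0},{"x": 40,"y": 2,"z": 0,"rx": 0,"ry": 0,"rz": 0},{"x": 40,"y": 2,"z": 0,"rx": 0,"ry": 0,"rz": 0},{"x": 40,"y": 2,"z": 0,"rx": 0,"ry": 0,"rz": 0}])

```text
t: 12.92
ee_pos: [434.4, -39.5, 135.8]
tcp_rot: [180.0, 0.0, -88.4]
wrist_force: [2.1, 0.4, -1.3]
finger_gap: 0.133
grasp_force: 44.1
```

Call:
step_arm(moves=[{"x": 40,"y": 2,"z": 0,"rx": 0,"ry": 0,"rz": 0},{"x": 40,"y": 2,"z": 5,"rx": 0,"ry": 0,"rz": 0},{"x": 35,"y": 1,"z": 15,"rx": 0,"ry": 0,"rz": 0},{"x": 25,"y": 1,"z": 25,"rx": 0,"ry": 0,"rz": 0},{"x": 11,"y": 0,"z": 25,"rx": 0,"ry": 0,"rz": 0}])

```text
t: 13.33
ee_pos: [432.9, -191.9, 65.5]
tcp_rot: [-179.9, -0.0, -88.6]
wrist_force: [1.5, 0.1, -1.8]
finger_gap: 0.13
grasp_force: 44.1
```

Call:
step_arm(moves=[{"x": 0,"y": 0,"z": 25,"rx": 0,"ry": 0,"rz": 0},{"x": 0,"y": 0,"z": 18,"rx": 0,"ry": 0,"rz": 0},{"x": 0,"y": 0,"z": 6,"rx": 0,"ry": 0,"rz": 0},{"x": 0,"y": 0,"z": 0,"rx": 0,"ry": 0,"rz": 0},{"x": 0,"y": 0,"z": 0,"rx": 0,"ry": 0,"rz": 0}])

```text
t: 13.75
ee_pos: [433.3, -189.2, 17.5]
tcp_rot: [180.0, -0.0, -88.4]
wrist_force: [1.1, 0.8, -1.0]
finger_gap: 0.126
grasp_force: 44.1
```

Call:
step_arm(moves=[{"x": 0,"y": 0,"z": 6,"rx": 0,"ry": 0,"rz": 0},{"x": 0,"y": 0,"z": 4,"rx": 0,"ry": 0,"rz": 0},{"x": 0,"y": 0,"z": 2,"rx": 0,"ry": 0,"rz": 0},{"x": 0,"y": 0,"z": 1,"rx": 0,"ry": 0,"rz": 0},{"x": 0,"y": 0,"z": 0,"rx": 0,"ry": 0,"rz": 0}])

```text
t: 14.17
ee_pos: [433.2, -189.2, 4.5]
tcp_rot: [-180.0, 0.0, -88.5]
wrist_force: [0.0, 1.1, -1.4]
finger_gap: 0.131
grasp_force: 44.1
```

Call:
step_arm(moves=[{"x": 0,"y": 0,"z": 0.7,"rx": 0,"ry": 0,"rz": 0},{"x": 0,"y": 0,"z": 0.7,"rx": 0,"ry": 0,"rz": 0},{"x": 0,"y": 0,"z": 0,"rx": 0,"ry": 0,"rz": 0},{"x": 0,"y": 0,"z": 0,"rx": 0,"ry": 0,"rz": 0}])

```text
t: 14.5
ee_pos: [433.5, -189.3, 3.5]
tcp_rot: [-180.0, -0.0, -88.5]
wrist_force: [-0.8, 1.9, 5.7]
finger_gap: 0.131
grasp_force: 45.0
```

Call:
step_arm(moves=[{"x": 0,"y": 0,"z": 0,"rx": 0,"ry": 0,"rz": 0},{"x": 0,"y": 0,"z": 0,"rx": 0,"ry": 0,"rz": 0},{"x": 0,"y": 0,"z": 0,"rx": 0,"ry": 0,"rz": 0},{"x": 0,"y": 0,"z": 0,"rx": 0,"ry": 0,"rz": 0}], gripper=35)

```text
t: 14.83
ee_pos: [433.3, -189.3, 2.9]
tcp_rot: [-180.0, 0.0, -88.5]
wrist_force: [-0.8, 0.9, 0.1]
finger_gap: 0.353
grasp_force: 0.0
```

Call:
step_arm(moves=[{"x": 0,"y": 0,"z": -5,"rx": 0,"ry": 0,"rz": 0},{"x": 0,"y": 0,"z": -20,"rx": 0,"ry": 0,"rz": 0},{"x": 0,"y": 0,"z": -40,"rx": 0,"ry": 0,"rz": 0},{"x": 0,"y": 0,"z": -40,"rx": 0,"ry": 0,"rz": 0},{"x": 0,"y": 0,"z": -40,"rx": 0,"ry": 0,"rz": 0}])

```text
t: 15.25
ee_pos: [432.5, -189.3, 149.9]
tcp_rot: [179.9, -0.0, -88.5]
wrist_force: [0.8, -1.1, -1.5]
finger_gap: 0.347
grasp_force: 0.0
```

```bash
python3 go.py -88.5 666 -53 185
```

```text
from [ 432.5 -189.3  149.9] [179.9  -0.  -88.5]
[{x: -18.6, y: -33.9, z: -5.0}, {x: -18.6, y: -33.9, z: -5.1}, {x: -18.6, y: -33.8, z: -5.0}, {x: -18.6, y: -33.9, z: -5.1}, {x: -18.6, y: -33.8, z: -5.0}]
[{x: -18.5, y: -33.9, z: -5.1}, {x: -18.6, y: -33.8, z: -5.0}]
```

Call:
step_arm(moves=[{"x": -18.6,"y": -33.9,"z": -5,"rx": 0,"ry": 0,"rz": 0},{"x": -18.6,"y": -33.9,"z": -5,"rx": 0,"ry": 0,"rz": 0},{"x": -18.6,"y": -33.9,"z": -5,"rx": 0,"ry": 0,"rz": 0},{"x": -18.6,"y": -33.9,"z": -5,"rx": 0,"ry": 0,"rz": 0},{"x": -18.6,"y": -33.9,"z": -5,"rx": 0,"ry": 0,"rz": 0}], gripper=90)

```text
t: 15.67
ee_pos: [601.4, -90.8, 173.9]
tcp_rot: [-180.0, 0.0, -88.5]
wrist_force: [0.9, -0.8, 0.8]
finger_gap: 0.899
grasp_force: 0.0
```

Call:
step_arm(moves=[{"x": -18.6,"y": -33.9,"z": -5,"rx": 0,"ry": 0,"rz": 0},{"x": -18.6,"y": -33.9,"z": -5,"rx": 0,"ry": 0,"rz": 0},{"x": 0,"y": 0,"z": 0,"rx": 0,"ry": 0,"rz": 0},{"x": 0,"y": 0,"z": 0,"rx": 0,"ry": 0,"rz": 0},{"x": 0,"y": 0,"z": 0,"rx": 0,"ry": 0,"rz": 0}])

```text
t: 16.08
ee_pos: [666.4, -52.7, 182.4]
tcp_rot: [179.9, -0.0, -88.5]
wrist_force: [0.2, -0.2, 0.1]
finger_gap: 0.902
grasp_force: 0.0
```

Run:
```python
from h import *
from plant import grab_frame
s=wrist('w7');print(s['ee_pos'],s['tcp_rot'],s['t'])
img,K,D,T=load("w7")
H,S,V=cv2.split(cv2.cvtColor(img,cv2.COLOR_RGB2HSV))
m=((H>17)&(H<30)&(S>140)&(V>110))
for c in blob(m,200)[:3]:print(cv2.contourArea(c),cv2.boundingRect(c),ray2plane([cv2.minEnclosingCircle(c)[0]],K,D,T,100)[0].round(1))
f=grab_frame("top");cv2.imwrite("pics/t7.png",np.hstack([img[100:400,160:480][:,:,::-1],cv2.resize(f["img"][150:330,220:480],(433,300))[:,:,::-1]]))
np.savez("top7.npz",img=f["img"],K=f["intrinsics"],D=f["D"],V=f["view"])
```

```text
[666.44273061 -52.72160727 182.4378674 ] [ 1.79915899e+02 -4.01595204e-03 -8.84573956e+01] 16.0833
4415.5 (537, 0, 41, 174) [ 543.8 -143.1  100. ]
3187.5 (278, 207, 80, 78) [668.3 -52.9 100. ]
```

View pics/t7.png

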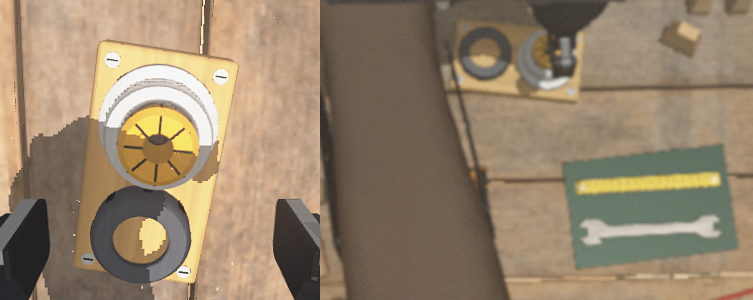

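Both tools lie on the mat (right half of the picture); the gold collet in the wrist view is centred at pixel (318,247) → about (668,-52.5). Descending.

Call:
step_arm(moves=[{"x": 0,"y": -2,"z": 35,"rx": 0,"ry": 0,"rz": 0},{"x": 0,"y": 0,"z": 30,"rx": 0,"ry": 0,"rz": 0},{"x": 0,"y": 0,"z": 15,"rx": 0,"ry": 0,"rz": 0},{"x": 0,"y": 0,"z": 8,"rx": 0,"ry": 0,"rz": 0},{"x": 0,"y": 0,"z": 0,"rx": 0,"ry": 0,"rz": 0}])

```text
t: 16.6
ee_pos: [667.4, -53.5, 93.6]
tcp_rot: [179.8, -0.0, -88.5]
wrist_force: [-2.1, -0.1, -0.2]
finger_gap: 0.9
grasp_force: 0.0
```

Call:
step_arm(moves=[{"x": 0,"y": 0,"z": 5,"rx": 0,"ry": 0,"rz": 0},{"x": 0,"y": 0,"z": 5,"rx": 0,"ry": 0,"rz": 0},{"x": 0,"y": 0,"z": 3,"rx": 0,"ry": 0,"rz": 0},{"x": 0,"y": 0,"z": 0,"rx": 0,"ry": 0,"rz": 0},{"x": 0,"y": 0,"z": 0,"rx": 0,"ry": 0,"rz": 0}])

```text
t: 17.02
ee_pos: [669.2, -52.8, 82.4]
tcp_rot: [-180.0, 0.0, -88.5]
wrist_force: [0.2, -0.0, 0.1]
finger_gap: 0.899
grasp_force: 0.0
```

Call:
step_arm(moves=[{"x": 0,"y": 0,"z": 0,"rx": 0,"ry": 0,"rz": 0},{"x": 0,"y": 0,"z": 0,"rx": 0,"ry": 0,"rz": 0},{"x": 0,"y": 0,"z": 0,"rx": 0,"ry": 0,"rz": 0},{"x": 0,"y": 0,"z": 0,"rx": 0,"ry": 0,"rz": 0},{"x": 0,"y": 0,"z": 0,"rx": 0,"ry": 0,"rz": 0}], gripper=30, newtons=35)

```text
t: 17.43
ee_pos: [669.2, -52.8, 82.6]
tcp_rot: [-180.0, -0.0, -88.5]
wrist_force: [-1.1, -0.6, 4.1]
finger_gap: 0.515
grasp_force: 35.3
```

Call:
step_arm(moves=[{"x": 0,"y": 0,"z": -3,"rx": 0,"ry": 0,"rz": 0},{"x": 0,"y": 0,"z": -10,"rx": 0,"ry": 0,"rz": 0},{"x": 0,"y": 0,"z": -20,"rx": 0,"ry": 0,"rz": 0},{"x": 0,"y": 0,"z": -30,"rx": 0,"ry": 0,"rz": 0},{"x": 0,"y": 0,"z": -10,"rx": 0,"ry": 0,"rz": 0}])

```text
t: 17.85
ee_pos: [670.7, -52.9, 159.4]
tcp_rot: [-179.7, -0.0, -88.4]
wrist_force: [1.2, 0.1, -0.5]
finger_gap: 0.518
grasp_force: 36.3
```

```bash
python3 - <<'E'
from h import *
for n,bl,fe in (("w1",(322,163),(322,224)),("w5",(261,152),(271,241)),("w6",(274,144),(280,226))):
    img,K,D,T=load(n);print(n,"black",ray2plane([bl],K,D,T,60)[0].round(1),"felt",ray2plane([fe],K,D,T,10)[0].round(1))
img,K,D,T=load("w2");print("w2 black",ray2plane([(374,156)],K,D,T,60)[0].round(1),"felt",ray2plane([(368,244)],K,D,T,10)[0].round(1))
E
python3 go.py -88 560 40 165 463.5 125 150
```

```text
w1 black [465.4  71.8  60. ] felt [463.1 129.2  10. ]
w5 black [465.9  73.3  60. ] felt [467.  129.8  10. ]
w6 black [465.6  72.9  60. ] felt [467.  128.7  10. ]
w2 black [466.4  72.7  60. ] felt [460.5 129.7  10. ]
from [670.7 -52.9 159.4] [-179.7   -0.   -88.4]
[{x: -24.0, y: 27.0, z: -1.5, rx: -0.26, rz: -0.44}, {x: -24.2, y: 26.9, z: -1.4}, {x: -24.1, y: 26.8, z: -1.4}, {x: -24.2, y: 26.9, z: -1.4}, {x: -22.1, y: 23.4, z: 3.7}]
[{x: -22.1, y: 23.3, z: 3.8}, {x: -22.1, y: 23.4, z: 3.7}, {x: -22.0, y: 23.3, z: 3.8}]
```

Call:
step_arm(moves=[{"x": -12,"y": 13,"z": 0,"rx": 0,"ry": 0,"rz": -0.4},{"x": -24,"y": 27,"z": 0,"rx": 0,"ry": 0,"rz": 0},{"x": -24,"y": 27,"z": 0,"rx": 0,"ry": 0,"rz": 0},{"x": -24,"y": 27,"z": 0,"rx": 0,"ry": 0,"rz": 0},{"x": -24,"y": 27,"z": 0,"rx": 0,"ry": 0,"rz": 0}])

```text
t: 18.27
ee_pos: [543.0, 51.8, 154.9]
tcp_rot: [180.0, 0.0, -88.1]
wrist_force: [1.0, 1.7, -1.6]
finger_gap: 0.513
grasp_force: 36.3
```

Call:
step_arm(moves=[{"x": -24,"y": 27,"z": 0,"rx": 0,"ry": 0,"rz": 0},{"x": -24,"y": 27,"z": 0,"rx": 0,"ry": 0,"rz": 0},{"x": -18,"y": 18,"z": 5,"rx": 0,"ry": 0,"rz": 0},{"x": -8,"y": 8,"z": 5,"rx": 0,"ry": 0,"rz": 0},{"x": 0,"y": 0,"z": 0,"rx": 0,"ry": 0,"rz": 0}])

```text
t: 18.68
ee_pos: [459.9, 123.6, 144.9]
tcp_rot: [180.0, 0.0, -88.0]
wrist_force: [-0.4, 0.1, -2.3]
finger_gap: 0.514
grasp_force: 36.3
```

Call:
step_arm(moves=[{"x": 0,"y": 0,"z": 0,"rx": 0,"ry": 0,"rz": 0},{"x": 0,"y": 0,"z": 0,"rx": 0,"ry": 0,"rz": 0}])

```text
t: 18.85
ee_pos: [462.6, 122.5, 145.4]
tcp_rot: [-180.0, 0.0, -88.1]
wrist_force: [-0.8, -1.0, -2.3]
finger_gap: 0.511
grasp_force: 36.3
```

```bash
python3 -c "
from h import *
s=wrist('w8');print(s['ee_pos'],s['tcp_rot'],s['t'],s['finger_gap'],s['wrist_force'])"; python3 go.py -88 463.8 125.5 95
```

```text
[462.55089829 122.49861573 145.39891136] [-1.79967804e+02  1.29329711e-02 -8.80572178e+01] 18.85 0.5106210261363165 [-0.82445495 -0.97940017 -2.28521384]
from [462.7 122.3 145.3] [-180.     0.   -88.1]
[{x: -1.6, y: -0.6, z: 25.2}, {x: -1.6, y: -0.6, z: 25.1}]
```

View pics/w8.png

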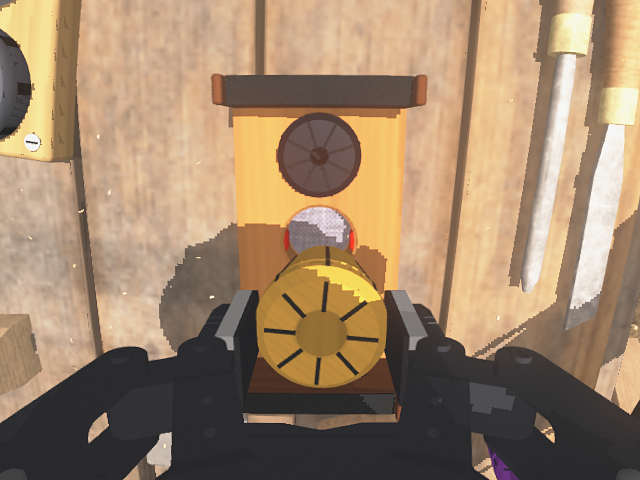

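The gold collet is held upright (top centre at about (322,327)), with the empty pocket just ahead at about (320,238) and black at (319,155).

Run:
```python
from h import *
img,K,D,T=load("w8")
print("black",ray2plane([(319.5,155)],K,D,T,60)[0].round(1),"pocket mouth rows",ray2plane([(320,205),(286,240),(356,240)],K,D,T,38).round(1).tolist())
H,S,V=cv2.split(cv2.cvtColor(img,cv2.COLOR_RGB2HSV))
m=((H>20)&(H<32)&(S>170)&(V>90));c=[c for c in blob(m,1000) if 230<c[:,0,1].max()<400 and c[:,0,0].min()>240]
for k in c[:2]:print(cv2.contourArea(k),cv2.boundingRect(k))
b=cv2.boundingRect(c[0]);r=b[2]/2
for z in (160,165,170):print(z,"gold top",ray2plane([(b[0]+r,b[1]+b[3]-r*.97)],K,D,T,z)[0].round(1))
```

```text
black [465.3  73.   60. ] pocket mouth rows [[464.0, 104.3, 38.0], [484.2, 126.8, 38.0], [441.2, 125.3, 38.0]]Traceback (most recent call last):
  File "<stdin>", line 7, in <module>
IndexError: list index out of range
```

```bash
python3 - <<'E'
from h import *
img,K,D,T=load("w8")
for z in (155,165):print(z,ray2plane([(322,327),(257,328),(387,328),(322,388)],K,D,T,z).round(1).tolist())
E
python3 go.py -88 463.3 126 90
```

```text
155 [[462.2, 126.2, 155.0], [485.2, 127.4, 155.0], [439.1, 125.8, 155.0], [461.3, 151.3, 155.0]]
165 [[462.4, 121.2, 165.0], [483.8, 122.3, 165.0], [440.9, 120.8, 165.0], [461.5, 144.5, 165.0]]
from [462.7 122.3 145.3] [-180.     0.   -88.1]
[{x: -1.8, y: -0.3, z: 27.7}, {x: -1.9, y: -0.4, z: 27.6}]
```

Call:
step_arm(moves=[{"x": -1,"y": -0.4,"z": 25,"rx": 0,"ry": 0,"rz": 0},{"x": -1,"y": -0.3,"z": 25,"rx": 0,"ry": 0,"rz": 0},{"x": 0,"y": 0,"z": 15,"rx": 0,"ry": 0,"rz": 0},{"x": 0,"y": 0,"z": 5,"rx": 0,"ry": 0,"rz": 0},{"x": 0,"y": 0,"z": 0,"rx": 0,"ry": 0,"rz": 0}])

```text
t: 19.32
ee_pos: [462.5, 123.5, 73.8]
tcp_rot: [179.9, -0.1, -88.1]
wrist_force: [-1.0, -0.2, -1.4]
finger_gap: 0.513
grasp_force: 36.3
```

Call:
step_arm(moves=[{"x": 0,"y": 0,"z": 5,"rx": 0,"ry": 0,"rz": 0},{"x": 0,"y": 0,"z": 5,"rx": 0,"ry": 0,"rz": 0},{"x": 0,"y": 0,"z": 3,"rx": 0,"ry": 0,"rz": 0},{"x": 0,"y": 0,"z": 0,"rx": 0,"ry": 0,"rz": 0},{"x": 0,"y": 0,"z": 0,"rx": 0,"ry": 0,"rz": 0}])

```text
t: 19.73
ee_pos: [462.8, 124.6, 62.3]
tcp_rot: [-180.0, 0.0, -88.1]
wrist_force: [0.1, -0.0, -1.6]
finger_gap: 0.513
grasp_force: 36.3
```

No contact; the foot is 6 mm inside the pocket. Continuing down slowly.

Call:
step_arm(moves=[{"x": 0,"y": 0,"z": 3,"rx": 0,"ry": 0,"rz": 0},{"x": 0,"y": 0,"z": 3,"rx": 0,"ry": 0,"rz": 0},{"x": 0,"y": 0,"z": 3,"rx": 0,"ry": 0,"rz": 0},{"x": 0,"y": 0,"z": 2,"rx": 0,"ry": 0,"rz": 0},{"x": 0,"y": 0,"z": 0,"rx": 0,"ry": 0,"rz": 0}])

```text
t: 20.15
ee_pos: [463.0, 124.7, 50.7]
tcp_rot: [-180.0, 0.0, -88.1]
wrist_force: [2.1, 0.3, -3.4]
finger_gap: 0.511
grasp_force: 36.3
```

Call:
step_arm(moves=[{"x": 0,"y": 0,"z": 2,"rx": 0,"ry": 0,"rz": 0},{"x": 0,"y": 0,"z": 2,"rx": 0,"ry": 0,"rz": 0},{"x": 0,"y": 0,"z": 2,"rx": 0,"ry": 0,"rz": 0},{"x": 0,"y": 0,"z": 0,"rx": 0,"ry": 0,"rz": 0},{"x": 0,"y": 0,"z": 0,"rx": 0,"ry": 0,"rz": 0}])

```text
t: 20.57
ee_pos: [462.8, 124.6, 44.8]
tcp_rot: [-180.0, 0.0, -88.1]
wrist_force: [3.5, -0.2, -3.8]
finger_gap: 0.516
grasp_force: 36.3
```

Call:
step_arm(moves=[{"x": 0,"y": 0,"z": 2,"rx": 0,"ry": 0,"rz": 0},{"x": 0,"y": 0,"z": 1,"rx": 0,"ry": 0,"rz": 0},{"x": 0,"y": 0,"z": 0,"rx": 0,"ry": 0,"rz": 0},{"x": 0,"y": 0,"z": 0,"rx": 0,"ry": 0,"rz": 0}])

```text
t: 20.9
ee_pos: [463.1, 124.8, 42.1]
tcp_rot: [-180.0, 0.0, -88.1]
wrist_force: [5.2, 0.7, -0.5]
finger_gap: 0.516
grasp_force: 36.5
```

Call:
step_arm(moves=[{"x": 0,"y": 0,"z": 0.6,"rx": 0,"ry": 0,"rz": 0},{"x": 0,"y": 0,"z": 0.6,"rx": 0,"ry": 0,"rz": 0},{"x": 0,"y": 0,"z": 0,"rx": 0,"ry": 0,"rz": 0},{"x": 0,"y": 0,"z": 0,"rx": 0,"ry": 0,"rz": 0}])

```text
t: 21.23
ee_pos: [463.2, 124.9, 41.1]
tcp_rot: [-179.9, 0.0, -88.1]
wrist_force: [4.8, 2.5, 1.5]
finger_gap: 0.515
grasp_force: 36.8
```

Call:
step_arm(moves=[{"x": 0,"y": -0.5,"z": 0.7,"rx": 0,"ry": 0,"rz": 0},{"x": 0,"y": 0,"z": 0.7,"rx": 0,"ry": 0,"rz": 0},{"x": 0,"y": 0,"z": 0,"rx": 0,"ry": 0,"rz": 0},{"x": 0,"y": 0,"z": 0,"rx": 0,"ry": 0,"rz": 0}])

```text
t: 21.57
ee_pos: [463.4, 124.8, 40.4]
tcp_rot: [-180.0, 0.0, -88.0]
wrist_force: [-1.1, 2.9, 15.0]
finger_gap: 0.515
grasp_force: 37.7
```

Call:
step_arm(moves=[{"x": 0,"y": 0,"z": 0,"rx": 0,"ry": 0,"rz": 0},{"x": 0,"y": 0,"z": 0,"rx": 0,"ry": 0,"rz": 0},{"x": 0,"y": 0,"z": 0,"rx": 0,"ry": 0,"rz": 0},{"x": 0,"y": 0,"z": 0,"rx": 0,"ry": 0,"rz": 0},{"x": 0,"y": 0,"z": 0,"rx": 0,"ry": 0,"rz": 0}], gripper=85)

```text
t: 21.98
ee_pos: [462.5, 124.0, 39.0]
tcp_rot: [179.9, -0.0, -88.1]
wrist_force: [0.1, 0.5, -0.4]
finger_gap: 0.851
grasp_force: 0.0
```

Call:
step_arm(moves=[{"x": 0,"y": 0,"z": -10,"rx": 0,"ry": 0,"rz": 0},{"x": 0,"y": 0,"z": -25,"rx": 0,"ry": 0,"rz": 0},{"x": 0,"y": 0,"z": -30,"rx": 0,"ry": 0,"rz": 0},{"x": 0,"y": 0,"z": -25,"rx": 0,"ry": 0,"rz": 0},{"x": 0,"y": 0,"z": -10,"rx": 0,"ry": 0,"rz": 0}])

```text
t: 22.4
ee_pos: [464.4, 125.1, 142.6]
tcp_rot: [-179.8, 0.1, -88.0]
wrist_force: [1.0, 0.5, 0.7]
finger_gap: 0.855
grasp_force: 0.0
```

Call:
step_arm(moves=[{"x": 0,"y": 0,"z": 0,"rx": 0,"ry": 0,"rz": 0},{"x": 0,"y": 0,"z": 0,"rx": 0,"ry": 0,"rz": 0},{"x": 0,"y": 0,"z": 0,"rx": 0,"ry": 0,"rz": 0}])

```text
t: 22.65
ee_pos: [462.4, 124.1, 138.3]
tcp_rot: [179.9, -0.0, -88.1]
wrist_force: [-1.1, -0.4, -0.6]
finger_gap: 0.851
grasp_force: 0.0
```

```bash
python3 -c "
from h import *
s=wrist('w9');print(s['ee_pos'],s['tcp_rot'],s['t'])"; python3 go.py -88 461.7 178.6 100
```

```text
[462.39432893 124.05959366 138.28883758] [ 1.79904663e+02 -3.92457437e-02 -8.80992127e+01] 22.65
from [462.4 124.  138.1] [ 1.799e+02 -1.000e-01 -8.810e+01]
[{x: -27.3, y: -0.6, z: 19.0}, {x: -27.3, y: -0.6, z: 19.0}]
```

View pics/w9.png

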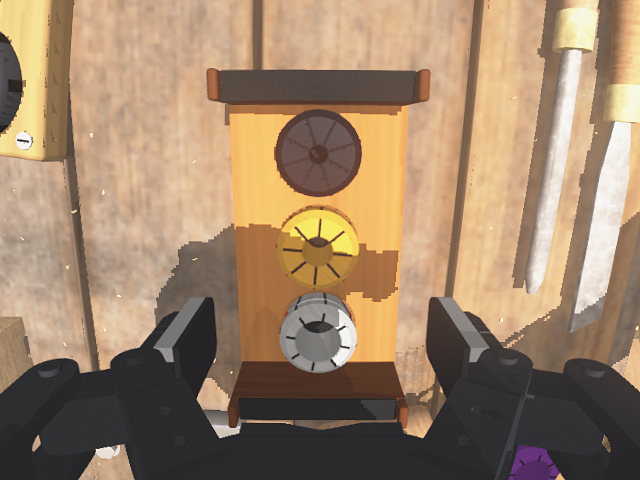

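Gold sits flush like the black one at (318,248); steel is at (318,335). Moving over it and gripping.

Call:
step_arm(moves=[{"x": -27.2,"y": -0.6,"z": 15,"rx": 0,"ry": 0,"rz": 0},{"x": -27,"y": -0.6,"z": 15,"rx": 0,"ry": 0,"rz": 0},{"x": 0,"y": 0,"z": 0,"rx": 0,"ry": 0,"rz": 0},{"x": 0,"y": 0,"z": 25,"rx": 0,"ry": 0,"rz": 0},{"x": 0,"y": 0,"z": 20,"rx": 0,"ry": 0,"rz": 0}])

```text
t: 23.12
ee_pos: [462.1, 178.9, 62.8]
tcp_rot: [180.0, -0.0, -88.0]
wrist_force: [-0.2, 0.2, -0.0]
finger_gap: 0.85
grasp_force: 0.0
```

Call:
step_arm(moves=[{"x": 0,"y": 0,"z": 12,"rx": 0,"ry": 0,"rz": 0},{"x": 0,"y": 0,"z": 8,"rx": 0,"ry": 0,"rz": 0},{"x": 0,"y": 0,"z": 2.5,"rx": 0,"ry": 0,"rz": 0},{"x": 0,"y": 0,"z": 0,"rx": 0,"ry": 0,"rz": 0},{"x": 0,"y": 0,"z": 0,"rx": 0,"ry": 0,"rz": 0}])

```text
t: 23.53
ee_pos: [462.8, 178.8, 42.1]
tcp_rot: [-180.0, -0.0, -88.1]
wrist_force: [0.6, -0.6, 0.8]
finger_gap: 0.846
grasp_force: 0.0
```

Call:
step_arm(moves=[{"x": 0,"y": 0,"z": 0,"rx": 0,"ry": 0,"rz": 0},{"x": 0,"y": 0,"z": 0,"rx": 0,"ry": 0,"rz": 0},{"x": 0,"y": 0,"z": 0,"rx": 0,"ry": 0,"rz": 0},{"x": 0,"y": 0,"z": 0,"rx": 0,"ry": 0,"rz": 0},{"x": 0,"y": 0,"z": 0,"rx": 0,"ry": 0,"rz": 0}], gripper=30)

```text
t: 23.95
ee_pos: [462.9, 179.0, 43.0]
tcp_rot: [-179.9, 0.1, -88.1]
wrist_force: [-2.6, 0.2, 5.8]
finger_gap: 0.509
grasp_force: 34.7
```

Call:
step_arm(moves=[{"x": 0,"y": 0,"z": -2,"rx": 0,"ry": 0,"rz": 0},{"x": 0,"y": 0,"z": -4,"rx": 0,"ry": 0,"rz": 0},{"x": 0,"y": 0,"z": -8,"rx": 0,"ry": 0,"rz": 0},{"x": 0,"y": 0,"z": -12,"rx": 0,"ry": 0,"rz": 0},{"x": 0,"y": 0,"z": -20,"rx": 0,"ry": 0,"rz": 0}], newtons=45)

```text
t: 24.37
ee_pos: [461.6, 177.9, 87.6]
tcp_rot: [179.9, -0.1, -88.1]
wrist_force: [0.0, -0.3, -1.9]
finger_gap: 0.505
grasp_force: 46.3
```

Call:
step_arm(moves=[{"x": 0,"y": 0,"z": -25,"rx": 0,"ry": 0,"rz": 0},{"x": 0,"y": 0,"z": -25,"rx": 0,"ry": 0,"rz": 0},{"x": 0,"y": 0,"z": -25,"rx": 0,"ry": 0,"rz": 0},{"x": 0,"y": 0,"z": -10,"rx": 0,"ry": 0,"rz": 0},{"x": 0,"y": 0,"z": 0,"rx": 0,"ry": 0,"rz": 0}])

```text
t: 24.78
ee_pos: [463.8, 179.6, 176.0]
tcp_rot: [-179.7, 0.2, -88.1]
wrist_force: [0.1, -0.3, -1.7]
finger_gap: 0.507
grasp_force: 46.4
```

```bash
python3 -c "
from plant import monitor
s=monitor.observe();print(s['wrist_force'],s['finger_gap'])"; python3 go.py -88.4 669 -52.8 165
```

```text
[ 0.07557775 -0.31819167 -1.67583004] 0.5068882496519891
from [463.8 179.6 176. ] [-179.7    0.2  -88.1]
[{x: 29.9, y: -24.6, z: 1.4, rx: -0.26, ry: 0.19, rz: 0.34}, {x: 29.8, y: -24.8, z: 1.4}, {x: 29.8, y: -24.8, z: 1.4}, {x: 29.7, y: -24.8, z: 1.4}, {x: 29.8, y: -24.9, z: 1.3}]
[{x: 29.7, y: -24.8, z: 1.4}, {x: 29.8, y: -24.9, z: 1.3}, {x: 29.7, y: -24.8, z: 1.4}]
```

Call:
step_arm(moves=[{"x": 15,"y": -12.4,"z": 0,"rx": 0,"ry": 0,"rz": 0.3},{"x": 30,"y": -24.8,"z": 0,"rx": 0,"ry": 0,"rz": 0},{"x": 30,"y": -24.8,"z": 0,"rx": 0,"ry": 0,"rz": 0},{"x": 30,"y": -24.8,"z": 0,"rx": 0,"ry": 0,"rz": 0},{"x": 30,"y": -24.8,"z": 0,"rx": 0,"ry": 0,"rz": 0}])

```text
t: 25.2
ee_pos: [578.1, 45.5, 171.3]
tcp_rot: [179.9, -0.0, -88.4]
wrist_force: [0.5, 1.5, -2.3]
finger_gap: 0.503
grasp_force: 46.4
```

Call:
step_arm(moves=[{"x": 30,"y": -24.8,"z": 0,"rx": 0,"ry": 0,"rz": 0},{"x": 30,"y": -24.8,"z": 0,"rx": 0,"ry": 0,"rz": 0},{"x": 25,"y": -22,"z": 0,"rx": 0,"ry": 0,"rz": 0},{"x": 17,"y": -14,"z": 0,"rx": 0,"ry": 0,"rz": 0},{"x": 0,"y": 0,"z": 0,"rx": 0,"ry": 0,"rz": 0}])

```text
t: 25.62
ee_pos: [667.7, -56.1, 169.6]
tcp_rot: [179.8, -0.1, -88.6]
wrist_force: [-0.5, 0.8, -1.6]
finger_gap: 0.506
grasp_force: 46.4
```

Call:
step_arm(moves=[{"x": 0,"y": 0,"z": 0,"rx": 0,"ry": 0,"rz": 0},{"x": 0,"y": 0,"z": 0,"rx": 0,"ry": 0,"rz": 0},{"x": 0,"y": 0,"z": 0,"rx": 0,"ry": 0,"rz": 0}])

```text
t: 25.87
ee_pos: [665.6, -51.8, 172.1]
tcp_rot: [179.9, 0.0, -88.3]
wrist_force: [0.4, 0.6, -1.8]
finger_gap: 0.504
grasp_force: 46.4
```

```bash
python3 go.py -88.4 669.1 -52.8 130
```

```text
from [665.6 -51.8 172.1] [179.9   0.  -88.3]
[{x: 0.5, y: -1.7, z: 21.1}, {x: 0.6, y: -1.8, z: 21.0}]
```

Call:
step_arm(moves=[{"x": 0.2,"y": -1.7,"z": 15,"rx": 0,"ry": 0,"rz": 0},{"x": 0.3,"y": -1.8,"z": 20,"rx": 0,"ry": 0,"rz": 0},{"x": 0,"y": 0,"z": 13,"rx": 0,"ry": 0,"rz": 0},{"x": 0,"y": 0,"z": 5,"rx": 0,"ry": 0,"rz": 0},{"x": 0,"y": 0,"z": 0,"rx": 0,"ry": 0,"rz": 0}])

```text
t: 26.28
ee_pos: [668.8, -52.1, 118.7]
tcp_rot: [179.9, -0.0, -88.3]
wrist_force: [-0.3, -1.0, -2.0]
finger_gap: 0.505
grasp_force: 46.4
```

Call:
step_arm(moves=[{"x": 0,"y": 0,"z": 0,"rx": 0,"ry": 0,"rz": 0},{"x": 0,"y": 0,"z": 0,"rx": 0,"ry": 0,"rz": 0},{"x": 0,"y": 0,"z": 0,"rx": 0,"ry": 0,"rz": 0}])

```text
t: 26.53
ee_pos: [670.6, -52.6, 121.3]
tcp_rot: [-179.9, 0.0, -88.4]
wrist_force: [0.8, -0.7, -1.4]
finger_gap: 0.508
grasp_force: 46.4
```

Call:
step_arm(moves=[{"x": 0,"y": 0.8,"z": 4,"rx": 0,"ry": 0,"rz": 0},{"x": 0,"y": 0,"z": 5,"rx": 0,"ry": 0,"rz": 0},{"x": 0,"y": 0,"z": 5,"rx": 0,"ry": 0,"rz": 0},{"x": 0,"y": 0,"z": 0,"rx": 0,"ry": 0,"rz": 0},{"x": 0,"y": 0,"z": 0,"rx": 0,"ry": 0,"rz": 0}])

```text
t: 26.95
ee_pos: [668.8, -53.1, 105.2]
tcp_rot: [179.9, -0.0, -88.4]
wrist_force: [-0.7, 1.2, -1.3]
finger_gap: 0.51
grasp_force: 46.4
```

Call:
step_arm(moves=[{"x": 0,"y": 0,"z": 3,"rx": 0,"ry": 0,"rz": 0},{"x": 0,"y": 0,"z": 3,"rx": 0,"ry": 0,"rz": 0},{"x": 0,"y": 0,"z": 2,"rx": 0,"ry": 0,"rz": 0},{"x": 0,"y": 0,"z": 0,"rx": 0,"ry": 0,"rz": 0},{"x": 0,"y": 0,"z": 0,"rx": 0,"ry": 0,"rz": 0}])

```text
t: 27.37
ee_pos: [669.1, -53.0, 97.7]
tcp_rot: [180.0, -0.0, -88.4]
wrist_force: [0.3, 0.1, -1.6]
finger_gap: 0.509
grasp_force: 46.4
```

Call:
step_arm(moves=[{"x": 0,"y": 0,"z": 3,"rx": 0,"ry": 0,"rz": 0},{"x": 0,"y": 0,"z": 3,"rx": 0,"ry": 0,"rz": 0},{"x": 0,"y": 0,"z": 2,"rx": 0,"ry": 0,"rz": 0},{"x": 0,"y": 0,"z": 0,"rx": 0,"ry": 0,"rz": 0},{"x": 0,"y": 0,"z": 0,"rx": 0,"ry": 0,"rz": 0}])

```text
t: 27.78
ee_pos: [669.1, -53.0, 89.7]
tcp_rot: [180.0, -0.0, -88.4]
wrist_force: [0.5, 0.1, -1.5]
finger_gap: 0.507
grasp_force: 46.4
```

Call:
step_arm(moves=[{"x": 0,"y": 0,"z": 1.5,"rx": 0,"ry": 0,"rz": 0},{"x": 0,"y": 0,"z": 1,"rx": 0,"ry": 0,"rz": 0},{"x": 0,"y": 0,"z": 0,"rx": 0,"ry": 0,"rz": 0},{"x": 0,"y": 0,"z": 0,"rx": 0,"ry": 0,"rz": 0}])

```text
t: 28.12
ee_pos: [669.2, -53.0, 87.4]
tcp_rot: [180.0, -0.0, -88.4]
wrist_force: [-0.6, 0.2, -1.2]
finger_gap: 0.51
grasp_force: 46.4
```

Call:
step_arm(moves=[{"x": 0,"y": 0,"z": 1,"rx": 0,"ry": 0,"rz": 0},{"x": 0,"y": 0,"z": 1,"rx": 0,"ry": 0,"rz": 0},{"x": 0,"y": 0,"z": 0,"rx": 0,"ry": 0,"rz": 0},{"x": 0,"y": 0,"z": 0,"rx": 0,"ry": 0,"rz": 0}])

```text
t: 28.45
ee_pos: [669.2, -53.0, 85.4]
tcp_rot: [180.0, 0.0, -88.4]
wrist_force: [-0.3, -0.5, -1.1]
finger_gap: 0.511
grasp_force: 46.5
```

Call:
step_arm(moves=[{"x": 0,"y": 0,"z": 0.8,"rx": 0,"ry": 0,"rz": 0},{"x": 0,"y": 0,"z": 0,"rx": 0,"ry": 0,"rz": 0},{"x": 0,"y": 0,"z": 0,"rx": 0,"ry": 0,"rz": 0}])

```text
t: 28.7
ee_pos: [669.3, -53.0, 85.2]
tcp_rot: [-180.0, -0.0, -88.4]
wrist_force: [-2.5, 0.5, 4.5]
finger_gap: 0.504
grasp_force: 47.0
```

Call:
step_arm(moves=[{"x": 0,"y": 0,"z": 0,"rx": 0,"ry": 0,"rz": 0},{"x": 0,"y": 0,"z": 0,"rx": 0,"ry": 0,"rz": 0},{"x": 0,"y": 0,"z": 0,"rx": 0,"ry": 0,"rz": 0},{"x": 0,"y": 0,"z": 0,"rx": 0,"ry": 0,"rz": 0},{"x": 0,"y": 0,"z": 0,"rx": 0,"ry": 0,"rz": 0}], gripper=85)

```text
t: 29.12
ee_pos: [669.2, -53.0, 84.4]
tcp_rot: [180.0, -0.0, -88.4]
wrist_force: [-0.9, 0.2, -0.7]
finger_gap: 0.847
grasp_force: 0.0
```

Call:
step_arm(moves=[{"x": 0,"y": 0,"z": -10,"rx": 0,"ry": 0,"rz": 0},{"x": 0,"y": 0,"z": -25,"rx": 0,"ry": 0,"rz": 0},{"x": 0,"y": 0,"z": -35,"rx": 0,"ry": 0,"rz": 0},{"x": 0,"y": 0,"z": -25,"rx": 0,"ry": 0,"rz": 0},{"x": 0,"y": 0,"z": 0,"rx": 0,"ry": 0,"rz": 0}])

```text
t: 29.53
ee_pos: [672.5, -53.1, 187.2]
tcp_rot: [-179.4, -0.0, -88.3]
wrist_force: [0.2, -0.5, 0.9]
finger_gap: 0.85
grasp_force: 0.0
```

```bash
python3 -c "
from h import *
s=wrist('w10')
img=load('w10')[0];H,S,V=cv2.split(cv2.cvtColor(img,cv2.COLOR_RGB2HSV))
c=cv2.HoughCircles(cv2.GaussianBlur(V,(5,5),0)[150:340,220:420],cv2.HOUGH_GRADIENT,1.5,40,param1=120,param2=40,minRadius=18,maxRadius=70);print(None if c is None else (c[0]+[220,150,0]).round())"
python3 go.py -88 580 -130 170 497.2 -188.6 120
```

```text
[[330. 236.  51.]
 [317. 335.  56.]]
from [671.3 -52.9 184.3] [-179.6    0.   -88.4]
[{x: 24.8, y: 31.2, z: 4.5, rx: -0.41, rz: -0.36}, {x: 24.6, y: 31.3, z: 4.8}, {x: 24.7, y: 31.3, z: 4.8}, {x: 18.6, y: 28.3, z: 16.7}, {x: 18.5, y: 28.2, z: 16.6}]
[{x: 18.6, y: 28.3, z: 16.7}]
```

The contact height (85.2) matches a full seat (52 + 33.2). Fetching the rule.

Call:
step_arm(moves=[{"x": 24.8,"y": 31.2,"z": 4.5,"rx": 0,"ry": 0,"rz": -0.3},{"x": 24.6,"y": 31.3,"z": 4.8,"rx": 0,"ry": 0,"rz": 0},{"x": 24.7,"y": 31.3,"z": 4.8,"rx": 0,"ry": 0,"rz": 0},{"x": 18.6,"y": 28.3,"z": 16.7,"rx": 0,"ry": 0,"rz": 0},{"x": 18.5,"y": 28.2,"z": 16.6,"rx": 0,"ry": 0,"rz": 0}], gripper=40)

```text
t: 30.0
ee_pos: [521.2, -169.9, 132.3]
tcp_rot: [-179.9, 0.0, -88.1]
wrist_force: [-0.5, -0.7, -0.7]
finger_gap: 0.399
grasp_force: 0.0
```

Call:
step_arm(moves=[{"x": 18.6,"y": 28.3,"z": 16.7,"rx": 0,"ry": 0,"rz": 0},{"x": 0,"y": 0,"z": 0,"rx": 0,"ry": 0,"rz": 0},{"x": 0,"y": 0,"z": 0,"rx": 0,"ry": 0,"rz": 0},{"x": 0,"y": 0,"z": 0,"rx": 0,"ry": 0,"rz": 0},{"x": 0,"y": 0,"z": 0,"rx": 0,"ry": 0,"rz": 0}])

```text
t: 30.42
ee_pos: [496.0, -188.3, 116.0]
tcp_rot: [-179.9, -0.0, -88.0]
wrist_force: [-0.5, -0.2, 0.6]
finger_gap: 0.401
grasp_force: 0.0
```

```bash
python3 - <<'E'
from h import *
s=wrist('w11');img,K,D,T=load('w11')
H,S,V=cv2.split(cv2.cvtColor(img,cv2.COLOR_RGB2HSV))
m=((H>20)&(H<34)&(S>140)&(V>80))
for c in blob(m,1000)[:2]:
    r=cv2.minAreaRect(c);print(cv2.contourArea(c),r)
for row in (80,140,200,260):
    x=np.flatnonzero(m[row,200:440])+200;print(row,x.min(),x.max())if len(x) else None
E
python3 go.py -88 497.2 -188.6 40
```

```text
8572.0 ((318.5, 218.0), (318.0, 31.0), 90.0)
80 303 334
140 304 334
200 305 333
260 306 333
from [ 496.  -188.2  115.9] [-179.9   -0.   -88. ]
[{x: 0.2, y: -0.5, z: 38.0}, {x: 0.3, y: -0.6, z: 37.9}]
```

Call:
step_arm(moves=[{"x": 0.3,"y": -1,"z": 35,"rx": 0,"ry": 0,"rz": 0},{"x": 0,"y": 0,"z": 35,"rx": 0,"ry": 0,"rz": 0},{"x": 0,"y": 0,"z": 20,"rx": 0,"ry": 0,"rz": 0},{"x": 0,"y": 0,"z": 10,"rx": 0,"ry": 0,"rz": 0},{"x": 0,"y": 0,"z": 0,"rx": 0,"ry": 0,"rz": 0}], gripper=37)

```text
t: 30.88
ee_pos: [495.1, -188.3, 13.5]
tcp_rot: [179.8, 0.0, -88.0]
wrist_force: [0.6, 0.7, 0.5]
finger_gap: 0.369
grasp_force: 0.0
```

Call:
step_arm(moves=[{"x": 0,"y": 0,"z": 6,"rx": 0,"ry": 0,"rz": 0},{"x": 0,"y": 0,"z": 4,"rx": 0,"ry": 0,"rz": 0},{"x": 0,"y": 0,"z": 0,"rx": 0,"ry": 0,"rz": 0},{"x": 0,"y": 0,"z": 0,"rx": 0,"ry": 0,"rz": 0}])

```text
t: 31.22
ee_pos: [496.5, -188.8, 6.3]
tcp_rot: [-179.9, -0.0, -88.1]
wrist_force: [-0.2, 0.7, -0.6]
finger_gap: 0.37
grasp_force: 0.0
```

Call:
step_arm(moves=[{"x": 0,"y": 0,"z": 1.7,"rx": 0,"ry": 0,"rz": 0},{"x": 0,"y": 0,"z": 0,"rx": 0,"ry": 0,"rz": 0},{"x": 0,"y": 0,"z": 0,"rx": 0,"ry": 0,"rz": 0}])

```text
t: 31.47
ee_pos: [496.1, -188.8, 4.2]
tcp_rot: [-180.0, -0.0, -88.1]
wrist_force: [-0.6, -0.5, -0.3]
finger_gap: 0.367
grasp_force: 0.0
```

Call:
step_arm(moves=[{"x": 0,"y": 0,"z": 0,"rx": 0,"ry": 0,"rz": 0},{"x": 0,"y": 0,"z": 0,"rx": 0,"ry": 0,"rz": 0},{"x": 0,"y": 0,"z": 0,"rx": 0,"ry": 0,"rz": 0},{"x": 0,"y": 0,"z": 0,"rx": 0,"ry": 0,"rz": 0},{"x": 0,"y": 0,"z": 0,"rx": 0,"ry": 0,"rz": 0}], gripper=0, newtons=40)

```text
t: 31.88
ee_pos: [496.2, -188.8, 4.2]
tcp_rot: [-180.0, -0.0, -88.1]
wrist_force: [-1.4, 1.3, 5.6]
finger_gap: 0.184
grasp_force: 39.4
```

Call:
step_arm(moves=[{"x": 0,"y": 0,"z": -4,"rx": 0,"ry": 0,"rz": 0},{"x": 0,"y": 0,"z": -15,"rx": 0,"ry": 0,"rz": 0},{"x": 0,"y": 0,"z": -30,"rx": 0,"ry": 0,"rz": 0},{"x": 0,"y": 0,"z": -40,"rx": 0,"ry": 0,"rz": 0},{"x": 0,"y": 0,"z": -30,"rx": 0,"ry": 0,"rz": 0}])

```text
t: 32.3
ee_pos: [495.8, -188.9, 125.0]
tcp_rot: [180.0, -0.0, -88.1]
wrist_force: [0.9, -0.3, -1.3]
finger_gap: 0.185
grasp_force: 39.3
```

```bash
python3 go.py -88 489 125.2 125
```

```text
from [ 495.8 -188.9  125. ] [180.   -0.  -88.1]
[{x: -39.3, y: -0.5}, {x: -39.3, y: -0.5}, {x: -39.3, y: -0.5}, {x: -39.3, y: -0.5}, {x: -39.2, y: -0.5}]
[{x: -39.3, y: -0.4}, {x: -39.2, y: -0.5, z: -0.1}, {x: -39.3, y: -0.4}]
```

Call:
step_arm(moves=[{"x": -20,"y": 0,"z": 0,"rx": 0,"ry": 0,"rz": 0},{"x": -39,"y": -1,"z": 0,"rx": 0,"ry": 0,"rz": 0},{"x": -39,"y": -1,"z": 0,"rx": 0,"ry": 0,"rz": 0},{"x": -39,"y": 0,"z": 0,"rx": 0,"ry": 0,"rz": 0},{"x": -39,"y": -1,"z": 0,"rx": 0,"ry": 0,"rz": 0}])

```text
t: 32.72
ee_pos: [492.2, -11.4, 122.9]
tcp_rot: [180.0, 0.0, -88.1]
wrist_force: [1.6, -0.5, -1.2]
finger_gap: 0.182
grasp_force: 39.3
```

Call:
step_arm(moves=[{"x": -39,"y": 0,"z": 0,"rx": 0,"ry": 0,"rz": 0},{"x": -39,"y": -1,"z": 0,"rx": 0,"ry": 0,"rz": 0},{"x": -38,"y": 0,"z": 0,"rx": 0,"ry": 0,"rz": 0},{"x": -22,"y": 0,"z": 0,"rx": 0,"ry": 0,"rz": 0},{"x": 0,"y": 0,"z": 0,"rx": 0,"ry": 0,"rz": 0}])

```text
t: 33.13
ee_pos: [489.6, 129.0, 123.0]
tcp_rot: [-180.0, 0.0, -87.9]
wrist_force: [-0.2, 0.1, -1.8]
finger_gap: 0.186
grasp_force: 39.3
```

Call:
step_arm(moves=[{"x": 0,"y": 0,"z": 0,"rx": 0,"ry": 0,"rz": 0},{"x": 0,"y": 0,"z": 0,"rx": 0,"ry": 0,"rz": 0},{"x": 0,"y": 0,"z": 0,"rx": 0,"ry": 0,"rz": 0},{"x": 0,"y": 0,"z": 0,"rx": 0,"ry": 0,"rz": 0}])

```text
t: 33.47
ee_pos: [489.3, 124.2, 122.7]
tcp_rot: [180.0, -0.0, -88.2]
wrist_force: [-0.3, -1.2, -0.2]
finger_gap: 0.188
grasp_force: 39.3
```

```bash
python3 go.py -88 489 125.2 95
```

```text
from [489.3 124.2 122.7] [180.   -0.  -88.2]
[{x: -1.1, y: 0.2, z: 27.7, rz: -0.16}]
```

Call:
step_arm(moves=[{"x": -0.8,"y": 0.2,"z": 20,"rx": 0,"ry": 0,"rz": 0},{"x": 0,"y": 0,"z": 13,"rx": 0,"ry": 0,"rz": 0},{"x": 0,"y": 0,"z": 6,"rx": 0,"ry": 0,"rz": 0},{"x": 0,"y": 0,"z": 0,"rx": 0,"ry": 0,"rz": 0},{"x": 0,"y": 0,"z": 0,"rx": 0,"ry": 0,"rz": 0}])

```text
t: 33.88
ee_pos: [489.3, 125.4, 84.0]
tcp_rot: [180.0, -0.0, -88.1]
wrist_force: [-0.2, 0.3, -0.4]
finger_gap: 0.185
grasp_force: 39.3
```

Call:
step_arm(moves=[{"x": 0,"y": 0,"z": 2,"rx": 0,"ry": 0,"rz": 0},{"x": 0,"y": 0,"z": 1.5,"rx": 0,"ry": 0,"rz": 0},{"x": 0,"y": 0,"z": 0,"rx": 0,"ry": 0,"rz": 0},{"x": 0,"y": 0,"z": 0,"rx": 0,"ry": 0,"rz": 0}])

```text
t: 34.22
ee_pos: [489.3, 126.0, 80.6]
tcp_rot: [-180.0, 0.0, -88.1]
wrist_force: [-0.7, 0.0, -1.9]
finger_gap: 0.183
grasp_force: 39.3
```

Call:
step_arm(moves=[{"x": 0.6,"y": 0.2,"z": 1.2,"rx": 0,"ry": 0,"rz": 0},{"x": 0,"y": 0,"z": 1,"rx": 0,"ry": 0,"rz": 0},{"x": 0,"y": 0,"z": 0,"rx": 0,"ry": 0,"rz": 0},{"x": 0,"y": 0,"z": 0,"rx": 0,"ry": 0,"rz": 0}])

```text
t: 34.55
ee_pos: [489.0, 125.4, 78.3]
tcp_rot: [-180.0, 0.0, -88.1]
wrist_force: [-1.0, 0.1, 1.1]
finger_gap: 0.184
grasp_force: 39.6
```

Contact at the expected height. Releasing and going for the spanner.

Call:
step_arm(moves=[{"x": 0,"y": 0,"z": 0,"rx": 0,"ry": 0,"rz": 0},{"x": 0,"y": 0,"z": 0,"rx": 0,"ry": 0,"rz": 0},{"x": 0,"y": 0,"z": 0,"rx": 0,"ry": 0,"rz": 0},{"x": 0,"y": 0,"z": 0,"rx": 0,"ry": 0,"rz": 0}], gripper=35)

```text
t: 34.88
ee_pos: [489.0, 125.4, 78.1]
tcp_rot: [-180.0, -0.0, -88.1]
wrist_force: [1.3, 0.1, -0.0]
finger_gap: 0.354
grasp_force: 0.0
```

Call:
step_arm(moves=[{"x": 0,"y": 0,"z": -4,"rx": 0,"ry": 0,"rz": 0},{"x": 0,"y": 0,"z": -12,"rx": 0,"ry": 0,"rz": 0},{"x": 0,"y": 0,"z": -25,"rx": 0,"ry": 0,"rz": 0},{"x": 0,"y": 0,"z": -25,"rx": 0,"ry": 0,"rz": 0},{"x": 0,"y": 0,"z": 0,"rx": 0,"ry": 0,"rz": 0}])

```text
t: 35.3
ee_pos: [491.6, 126.6, 149.0]
tcp_rot: [-179.6, 0.2, -88.0]
wrist_force: [0.1, 0.5, 0.1]
finger_gap: 0.35
grasp_force: 0.0
```

```bash
python3 go.py -88.5 433.3 -189.3 120
```

```text
from [491.6 126.6 149. ] [-179.6    0.2  -88. ]
[{x: 39.2, y: 8.7, z: 3.5, rx: -0.38, ry: 0.16, rz: 0.49}, {x: 39.3, y: 8.3, z: 3.6}, {x: 39.3, y: 8.3, z: 3.6}, {x: 39.3, y: 8.3, z: 3.6}, {x: 39.3, y: 8.3, z: 3.6}]
[{x: 39.3, y: 8.3, z: 3.6}, {x: 39.2, y: 8.3, z: 3.7}, {x: 39.3, y: 8.4, z: 3.6}]
```

Call:
step_arm(moves=[{"x": 39.2,"y": 8.3,"z": 3,"rx": 0,"ry": 0,"rz": 0.4},{"x": 39.2,"y": 8.3,"z": 3,"rx": 0,"ry": 0,"rz": 0},{"x": 39.2,"y": 8.3,"z": 3,"rx": 0,"ry": 0,"rz": 0},{"x": 39.2,"y": 8.3,"z": 3,"rx": 0,"ry": 0,"rz": 0},{"x": 39.2,"y": 8.3,"z": 3,"rx": 0,"ry": 0,"rz": 0}])

```text
t: 35.72
ee_pos: [452.4, -73.2, 129.4]
tcp_rot: [-179.9, 0.0, -88.4]
wrist_force: [1.2, -0.2, 0.0]
finger_gap: 0.354
grasp_force: 0.0
```

Call:
step_arm(moves=[{"x": 39.2,"y": 8.3,"z": 3,"rx": 0,"ry": 0,"rz": 0},{"x": 39.2,"y": 8.3,"z": 3,"rx": 0,"ry": 0,"rz": 0},{"x": 38.5,"y": 7,"z": 3,"rx": 0,"ry": 0,"rz": 0},{"x": 0,"y": 0,"z": 0,"rx": 0,"ry": 0,"rz": 0},{"x": 0,"y": 0,"z": 0,"rx": 0,"ry": 0,"rz": 0}])

```text
t: 36.13
ee_pos: [431.7, -191.3, 120.0]
tcp_rot: [180.0, -0.0, -88.7]
wrist_force: [0.5, 0.1, -0.3]
finger_gap: 0.351
grasp_force: 0.0
```

Call:
step_arm(moves=[{"x": 0,"y": 0,"z": 0,"rx": 0,"ry": 0,"rz": 0},{"x": 0,"y": 0,"z": 0,"rx": 0,"ry": 0,"rz": 0},{"x": 0,"y": 0,"z": 0,"rx": 0,"ry": 0,"rz": 0}])

```text
t: 36.38
ee_pos: [433.0, -188.2, 120.3]
tcp_rot: [-180.0, 0.0, -88.4]
wrist_force: [-0.2, -0.0, -1.1]
finger_gap: 0.349
grasp_force: 0.0
```

```bash
python3 - <<'E'
from h import *
s=wrist('w12');img,K,D,T=load('w12')
H,S,V=cv2.split(cv2.cvtColor(img,cv2.COLOR_RGB2HSV))
m=(S<45)&(V>110)
for row in (160,200,230,260):
    x=np.flatnonzero(m[row,270:380])+270;print(row,x.min(),x.max(),len(x))if len(x) else None
E
python3 go.py -88.5 433.3 -189.3 60
```

```text
160 302 379 72
200 310 379 31
230 310 331 22
260 310 331 22
from [ 433.  -188.2  120.3] [-180.    -0.   -88.4]
[{x: 0.6, y: -0.1, z: 30.2}, {x: 0.6, y: -0.1, z: 30.1}]
```

Call:
step_arm(moves=[{"x": 0.8,"y": 0,"z": 35,"rx": 0,"ry": 0,"rz": 0},{"x": 0,"y": 0,"z": 35,"rx": 0,"ry": 0,"rz": 0},{"x": 0,"y": 0,"z": 22,"rx": 0,"ry": 0,"rz": 0},{"x": 0,"y": 0,"z": 12,"rx": 0,"ry": 0,"rz": 0},{"x": 0,"y": 0,"z": 5,"rx": 0,"ry": 0,"rz": 0}])

```text
t: 36.85
ee_pos: [431.6, -189.0, 9.2]
tcp_rot: [179.8, 0.0, -88.4]
wrist_force: [-0.4, -0.2, -0.1]
finger_gap: 0.35
grasp_force: 0.0
```

Call:
step_arm(moves=[{"x": 0,"y": 0,"z": 4,"rx": 0,"ry": 0,"rz": 0},{"x": 0,"y": 0,"z": 1,"rx": 0,"ry": 0,"rz": 0},{"x": 0,"y": 0,"z": 0,"rx": 0,"ry": 0,"rz": 0},{"x": 0,"y": 0,"z": 0,"rx": 0,"ry": 0,"rz": 0},{"x": 0,"y": 0,"z": 0,"rx": 0,"ry": 0,"rz": 0}])

```text
t: 37.27
ee_pos: [433.2, -190.0, 7.0]
tcp_rot: [-179.9, -0.0, -88.5]
wrist_force: [0.4, -0.8, -0.1]
finger_gap: 0.347
grasp_force: 0.0
```

Call:
step_arm(moves=[{"x": -0.6,"y": 0,"z": 2.5,"rx": 0,"ry": 0,"rz": 0},{"x": 0,"y": 0,"z": 1,"rx": 0,"ry": 0,"rz": 0},{"x": 0,"y": 0,"z": 0,"rx": 0,"ry": 0,"rz": 0},{"x": 0,"y": 0,"z": 0,"rx": 0,"ry": 0,"rz": 0}])

```text
t: 37.6
ee_pos: [432.5, -189.4, 2.6]
tcp_rot: [180.0, -0.0, -88.5]
wrist_force: [-0.4, -0.9, 0.2]
finger_gap: 0.351
grasp_force: 0.0
```

Call:
step_arm(moves=[{"x": 0,"y": 0,"z": 0,"rx": 0,"ry": 0,"rz": 0},{"x": 0,"y": 0,"z": 0,"rx": 0,"ry": 0,"rz": 0},{"x": 0,"y": 0,"z": 0,"rx": 0,"ry": 0,"rz": 0},{"x": 0,"y": 0,"z": 0,"rx": 0,"ry": 0,"rz": 0},{"x": 0,"y": 0,"z": 0,"rx": 0,"ry": 0,"rz": 0}], gripper=0, newtons=45)

```text
t: 38.02
ee_pos: [432.4, -189.4, 2.7]
tcp_rot: [180.0, -0.0, -88.5]
wrist_force: [-1.2, -0.0, 4.7]
finger_gap: 0.129
grasp_force: 44.2
```

Call:
step_arm(moves=[{"x": 0,"y": 0,"z": -4,"rx": 0,"ry": 0,"rz": 0},{"x": 0,"y": 0,"z": -15,"rx": 0,"ry": 0,"rz": 0},{"x": 0,"y": 0,"z": -30,"rx": 0,"ry": 0,"rz": 0},{"x": 0,"y": 0,"z": -40,"rx": 0,"ry": 0,"rz": 0},{"x": 0,"y": 0,"z": -30,"rx": 0,"ry": 0,"rz": 0}])

```text
t: 38.43
ee_pos: [432.6, -189.5, 123.9]
tcp_rot: [-180.0, -0.0, -88.4]
wrist_force: [2.1, -0.3, -1.4]
finger_gap: 0.131
grasp_force: 44.1
```

```bash
python3 go.py -88.5 438.2 127 123
```

```text
from [ 432.6 -189.5  123.9] [-180.    -0.   -88.4]
[{x: -39.5, y: -1.8, z: 0.1}, {x: -39.5, y: -1.8, z: 0.1}, {x: -39.5, y: -1.8, z: 0.1}, {x: -39.5, y: -1.8, z: 0.1}, {x: -39.6, y: -1.7, z: 0.1}]
[{x: -39.5, y: -1.8, z: 0.1}, {x: -39.6, y: -1.7, z: 0.1}, {x: -39.5, y: -1.8, z: 0.1}]
```

Call:
step_arm(moves=[{"x": -20,"y": -1,"z": 0,"rx": 0,"ry": 0,"rz": 0},{"x": -39.5,"y": -1.8,"z": 0,"rx": 0,"ry": 0,"rz": 0},{"x": -39.5,"y": -1.8,"z": 0,"rx": 0,"ry": 0,"rz": 0},{"x": -39.5,"y": -1.8,"z": 0,"rx": 0,"ry": 0,"rz": 0},{"x": -39.5,"y": -1.8,"z": 0,"rx": 0,"ry": 0,"rz": 0}])

```text
t: 38.85
ee_pos: [435.5, -9.7, 121.9]
tcp_rot: [-180.0, 0.0, -88.5]
wrist_force: [1.3, -0.3, -1.2]
finger_gap: 0.133
grasp_force: 44.1
```

Call:
step_arm(moves=[{"x": -39.5,"y": -1.8,"z": 0,"rx": 0,"ry": 0,"rz": 0},{"x": -39.5,"y": -1.8,"z": 0,"rx": 0,"ry": 0,"rz": 0},{"x": -39.5,"y": -1.8,"z": 0,"rx": 0,"ry": 0,"rz": 0},{"x": -19.5,"y": -0.8,"z": 0,"rx": 0,"ry": 0,"rz": 0},{"x": 0,"y": 0,"z": 0,"rx": 0,"ry": 0,"rz": 0}])

```text
t: 39.27
ee_pos: [439.1, 130.7, 121.9]
tcp_rot: [-179.9, 0.1, -88.3]
wrist_force: [0.2, 1.1, -1.3]
finger_gap: 0.132
grasp_force: 44.2
```

Call:
step_arm(moves=[{"x": 0,"y": 0,"z": 0,"rx": 0,"ry": 0,"rz": 0},{"x": 0,"y": 0,"z": 0,"rx": 0,"ry": 0,"rz": 0},{"x": 0,"y": 0,"z": 0,"rx": 0,"ry": 0,"rz": 0},{"x": 0,"y": 0,"z": 0,"rx": 0,"ry": 0,"rz": 0}])

```text
t: 39.6
ee_pos: [438.4, 125.9, 121.6]
tcp_rot: [180.0, -0.0, -88.6]
wrist_force: [0.0, -0.7, -0.1]
finger_gap: 0.131
grasp_force: 44.1
```

```bash
python3 go.py -88.5 438.3 127 82
```

```text
from [438.4 125.9 121.6] [180.   -0.  -88.6]
[{x: -1.1, z: 39.6}]
```

Call:
step_arm(moves=[{"x": -0.5,"y": 0,"z": 20,"rx": 0,"ry": 0,"rz": 0},{"x": 0,"y": 0,"z": 13,"rx": 0,"ry": 0,"rz": 0},{"x": 0,"y": 0,"z": 6,"rx": 0,"ry": 0,"rz": 0},{"x": 0,"y": 0,"z": 0,"rx": 0,"ry": 0,"rz": 0},{"x": 0,"y": 0,"z": 0,"rx": 0,"ry": 0,"rz": 0}])

```text
t: 40.02
ee_pos: [438.6, 126.9, 82.8]
tcp_rot: [180.0, -0.0, -88.5]
wrist_force: [0.5, -0.4, -1.5]
finger_gap: 0.132
grasp_force: 44.1
```

Call:
step_arm(moves=[{"x": 0,"y": 0,"z": 2,"rx": 0,"ry": 0,"rz": 0},{"x": 0,"y": 0,"z": 1.5,"rx": 0,"ry": 0,"rz": 0},{"x": 0,"y": 0,"z": 0,"rx": 0,"ry": 0,"rz": 0},{"x": 0,"y": 0,"z": 0,"rx": 0,"ry": 0,"rz": 0}])

```text
t: 40.35
ee_pos: [438.6, 127.5, 79.4]
tcp_rot: [-180.0, 0.0, -88.5]
wrist_force: [-0.5, -0.4, -0.8]
finger_gap: 0.132
grasp_force: 44.2
```

Call:
step_arm(moves=[{"x": 0,"y": 0,"z": 1,"rx": 0,"ry": 0,"rz": 0},{"x": 0,"y": 0,"z": 0.8,"rx": 0,"ry": 0,"rz": 0},{"x": 0,"y": 0,"z": 0,"rx": 0,"ry": 0,"rz": 0},{"x": 0,"y": 0,"z": 0,"rx": 0,"ry": 0,"rz": 0}])

```text
t: 40.68
ee_pos: [438.5, 127.4, 77.3]
tcp_rot: [180.0, -0.0, -88.5]
wrist_force: [-1.5, -0.4, -1.9]
finger_gap: 0.132
grasp_force: 44.2
```

Call:
step_arm(moves=[{"x": 0.3,"y": 0.2,"z": 0.7,"rx": 0,"ry": 0,"rz": 0},{"x": 0,"y": 0,"z": 0,"rx": 0,"ry": 0,"rz": 0},{"x": 0,"y": 0,"z": 0,"rx": 0,"ry": 0,"rz": 0}])

```text
t: 40.93
ee_pos: [438.5, 127.2, 76.8]
tcp_rot: [-180.0, 0.0, -88.5]
wrist_force: [-0.1, 0.1, 1.1]
finger_gap: 0.133
grasp_force: 44.5
```

Call:
step_arm(moves=[{"x": 0,"y": 0,"z": 0,"rx": 0,"ry": 0,"rz": 0},{"x": 0,"y": 0,"z": 0,"rx": 0,"ry": 0,"rz": 0},{"x": 0,"y": 0,"z": 0,"rx": 0,"ry": 0,"rz": 0},{"x": 0,"y": 0,"z": 0,"rx": 0,"ry": 0,"rz": 0}], gripper=35)

```text
t: 41.27
ee_pos: [438.3, 127.0, 76.6]
tcp_rot: [180.0, -0.0, -88.5]
wrist_force: [-0.0, 0.5, -0.2]
finger_gap: 0.35
grasp_force: 0.0
```

Call:
step_arm(moves=[{"x": 0,"y": 0,"z": -4,"rx": 0,"ry": 0,"rz": 0},{"x": 0,"y": 0,"z": -15,"rx": 0,"ry": 0,"rz": 0},{"x": 0,"y": 0,"z": -30,"rx": 0,"ry": 0,"rz": 0},{"x": 0,"y": 0,"z": -40,"rx": 0,"ry": 0,"rz": 0},{"x": 0,"y": 0,"z": -30,"rx": 0,"ry": 0,"rz": 0}])

```text
t: 41.68
ee_pos: [438.5, 126.9, 198.4]
tcp_rot: [-179.9, 0.0, -88.5]
wrist_force: [0.6, 1.2, 0.4]
finger_gap: 0.35
grasp_force: 0.0
```

Call:
step_arm(moves=[{"x": 40,"y": 10,"z": -20,"rx": 0,"ry": 0,"rz": 0},{"x": 40,"y": 10,"z": 0,"rx": 0,"ry": 0,"rz": 0},{"x": 40,"y": 10,"z": 0,"rx": 0,"ry": 0,"rz": 0},{"x": 40,"y": 10,"z": 0,"rx": 0,"ry": 0,"rz": 0},{"x": 40,"y": 0,"z": 0,"rx": 0,"ry": 0,"rz": 0}])

```text
t: 42.1
ee_pos: [402.5, -71.8, 214.7]
tcp_rot: [-179.9, 0.0, -88.4]
wrist_force: [2.1, 0.0, -0.1]
finger_gap: 0.345
grasp_force: 0.0
```

Call:
step_arm(moves=[{"x": 40,"y": 0,"z": 0,"rx": 0,"ry": 0,"rz": 0},{"x": 40,"y": 0,"z": 0,"rx": 0,"ry": 0,"rz": 0},{"x": 40,"y": 0,"z": 0,"rx": 0,"ry": 0,"rz": 0},{"x": 40,"y": 0,"z": 0,"rx": 0,"ry": 0,"rz": 0},{"x": 20,"y": 0,"z": 0,"rx": 0,"ry": 0,"rz": 0}])

```text
t: 42.52
ee_pos: [408.8, -253.6, 214.0]
tcp_rot: [180.0, -0.0, -88.6]
wrist_force: [0.5, -0.7, 0.4]
finger_gap: 0.348
grasp_force: 0.0
```

Run:
```python
from h import *
from plant import grab_frame,monitor
f=grab_frame("top");g=grab_frame("side");o=load("top0")[0]
c=lambda im:cv2.resize(im[155:305,220:400],(400,333),interpolation=cv2.INTER_CUBIC)
a=np.hstack([c(o),c(f["img"])]);b=cv2.resize(g["img"][190:340,200:420],(389,265),interpolation=cv2.INTER_CUBIC)
b=np.hstack([b,np.zeros((265,411,3),np.uint8)]);cv2.imwrite("pics/end.png",np.vstack([a,b])[:,:,::-1])
s=monitor.observe();print(s["ee_pos"],s["t"])
```

```text
[ 408.77256894 -252.96207876  213.5522835 ] 42.6167
```

View pics/end.png

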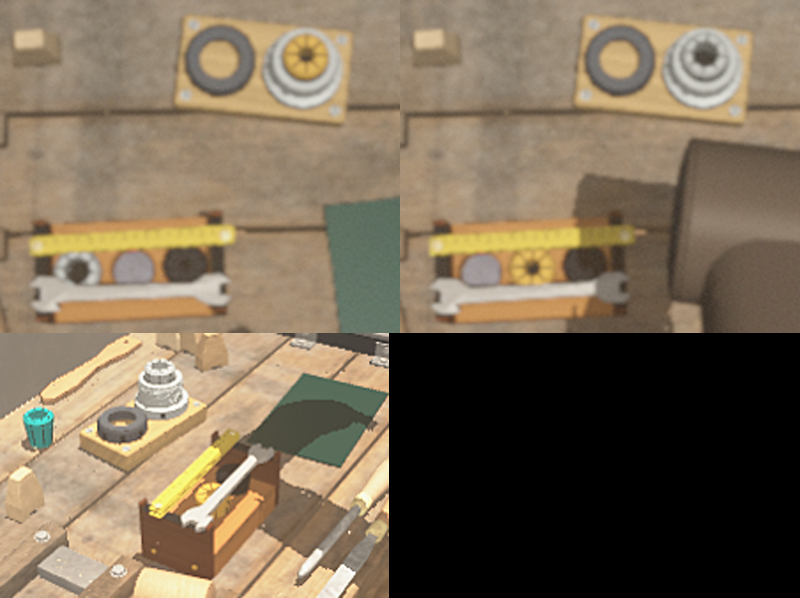

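The before and after views match. The rule and spanner are back at the same pixels, gold is in the middle pocket, and steel stands upright in the chuck. Letting the arm settle, then handing in.

Call:
step_arm(moves=[{"x": 0,"y": 0,"z": 0,"rx": 0,"ry": 0,"rz": 0},{"x": 0,"y": 0,"z": 0,"rx": 0,"ry": 0,"rz": 0},{"x": 0,"y": 0,"z": 0,"rx": 0,"ry": 0,"rz": 0}])

```text
t: 42.87
ee_pos: [409.2, -249.4, 214.0]
tcp_rot: [-180.0, 0.0, -88.4]
wrist_force: [-0.4, 0.5, 0.1]
finger_gap: 0.355
grasp_force: 0.0
```

```bash
python3 -c "
from plant import order
print(order.finish_job())"
```

```text
the job is handed in; nothing more can be done
None
```

The job is handed in, but no verdict came back: my final pictures show steel upright in the chuck, gold in the formerly empty pocket, and the spanner and rule back across the case where they lay.

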